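# Clamp a resin sample and pin the lid shut

## Robot

A 6-joint arm with a two-finger parallel gripper is mounted at the origin on the work surface. World frame = base frame: x ahead of the robot, y to its left, z up, the work surface at z = 0. Lengths are in m, angles in rad, forces in N, time in s.
With the tool pointing down it reaches from about 0.35 to 0.975 m from the base axis. Payload 4.9 kg.
Tool frame: the origin (TCP) lies midway between the tips of the shut fingers; the grasp point (between the pads) lies manip.grip_depth behind it (manip.grip_depth is the distance from the TCP to the grasp point, in m); z points along the fingers, x is the direction in which the jaws open and shut, and the axes are right-handed (so a half turn about z gives the same grasp; the last joint's range is limited). The gripper opens to 85 mm and grips with 20 to 120 N. Pads are 22 mm wide; open, the fingers measure 114 mm over their backs; the gripper's body (76 mm by 85 mm) begins 54 mm behind the grasp point. The pads swing forward as they close: fully open they stand 13 mm farther back than shut.
Start: joints at [1.104, 0.053, 1.613, -0, 1.476, -0.119], TCP at [0.213, 0.588, 0.231] pointing down, gripper open.
Joint ranges: [-3.01, 3.01], [-1.01, 2.22], [0.06, 2.58], [-1.02, 4.17], [0.09, 2.62], [-3.14, 3.14]. Speed limits (rad/s): [2.57, 2.57, 3.14, 3.14, 3.14, 3.14].

## Interface

Orientations are given as a unit quaternion [w, x, y, z].
In Python, from plant import state, grab_frame, ticket, manip gives the robot as it stands.
- The arm moves only by the tool carry_out, never from a script. Its argument "moves" is a list that holds one entry, the list of rows, each a list of 7 numbers: the turn, a rotation vector about the tool's x, y, z each as a share of 5 degrees, from -1 to 1, then the shift along the tool's x, y, z each as a share of 0.04 m, from -1 to 1, then the gripper command: -1 is shut, 1 is fully open, values between are in proportion. A call has 1 to 8 rows; each row shifts and turns the commanded pose from where the row before left it, along the tool's axes as they then stand; what a row does not reach is not made up. A row lasts 1/12 s, in which the tool goes at most 41.7 mm and 7.16 degrees, less where a joint would pass 70% of its speed; a pose out of reach is approached as far as the arm can. A call with a number of a shift or a turn outside -1 to 1 is refused whole. A call with a gripper value outside its range is refused whole. The fingers move at their own pace and stop on an object; the grip force is fixed at half the most. Time passes only in rows, so rows that do not move let the fingers close. It gives the time, the measured TCP pose, the force and the opening at its end, in the units of the state.
- state(): the state, without advancing time (a new reading comes with each control period).
- grab_frame(name): name is "side" or "top"; returns a dict with "frame" (420x560x3 uint8, red, green, blue), "z_map" (420x560 float32, m along the optical axis (not along the pixel's ray), 0 where there is no reading), "K" (3x3 intrinsics, pixels), "world_from_camera" (4x4, takes a point from camera to world coordinates). Camera axes: x right, y down, z forward; pixel columns grow to the right and rows downward; lengths in m; the calibration is good to about 2 mm. A picture is of the moment at which its call begins.
- ticket.job_done(): hands the job in, once; it reports no verdict.
The state is a dict: "time": time; "joint_pos": joint angles; "joint_vel": joint speeds; "joint_efforts": joint torques, N m; "tool_pos": TCP position; "tool_rot": TCP orientation; "contact_force": force on the tool from outside, world axes, zero at the start; "ft_torque": the same for the moment, N m; "gripper_width": opening from 0.0 (shut) to 1.0 (fully open).
Only numpy, scipy, OpenCV 4.12 (cv2) and the standard library are available. Lean on these libraries where they do the work, as an engineer would, in place of code of your own. Each camera call takes 0.05 s, during which the arm holds its last target.

## Task

Take the green resin sample out of the white rack and seat it upright in the pocket of the open hinged clamp, let go of it, and fold the blue lid down over it. Then take the red-knobbed locking pin from its stand, push it through the hole in the lid into the hole beneath, and press it down until its collar bears on the lid and the lid is fully shut against the spring under the sample. Finish while still holding the pin's knob and pressing down so that the lid stays shut, and leave the black samples and everything else on the bench where they are.

Things in the scene. Friction and masses are not known exactly. Their poses are not given: they have to be found in the camera images.
- jig: Clamp, fixed: grey lower half 175 x 70 mm (88 over the hinge cheeks), blue hinged lid. Origin on the bench under the pocket; -x end (pin hole) points roughly to the robot, hinge at the +x end, its axis along y. Middle (x -35 to +55 mm) is 34 mm high, open to both y sides; front block (x -85 to -35) 50 mm high; hinge block (x +55 to +90) 48 mm high, its cheeks 64 mm.
- pocket (a point): Centre of the mouth of the sample pocket, 34 mm above the bench: round, 27.4 mm wide. Its floor, 20 mm below, is a brass spring plunger: pushes back 4.8 N at first, 12 N when 6 mm down (8 mm at most). A seated sample's top is 56 mm above the bench, 6 mm above the underside of the shut lid, so the lid rests ajar on it (about 0.1 rad or less) until it is pressed.
- pin_hole (a point): Centre of the mouth of the round hole for the pin in the front block of the clamp's lower half, 50 mm above the bench, 60 mm from the pocket towards the clamp's -x. 10.5 mm wide, 42 mm deep, straight down.
- hinge (a point): Middle of the lid's hinge axis, 55 mm above the bench, 75 mm from the pocket towards the clamp's +x. The axis is along the clamp's y.
- lid (a joint): Angle of the blue lid, rad: 0 shut and level, 1.57 upright, 2.05 leaning back at its stop. The lid is a plate 10 mm thick, 70 mm wide, its mid-plane through the hinge axis, reaching 160 mm from it; 0.22 kg. The stiff hinge (0.2 N m friction) keeps it where it is left. Fold it by pushing its outer face (the top when shut).
- lid_hole (a point): Centre of the hole in the lid, on the outer face (the top when shut), 135 mm from the hinge axis. 11.5 mm wide, right through. When the lid is shut it lies over the hole in the front block, 60 mm above the bench.
- rack: White rack for samples, fixed, 200 x 60 x 35 mm, origin at the centre of its underside; four round holes 27 mm wide and 20 mm deep in a row along its x axis at -72, -24, +24 and +72 mm, three of them filled.
- green_sample: Green resin sample with a small square of steel in its top, a cylinder 25 mm in diameter and 42 mm high, about 50 g; origin at the centre of its underside, z up. Stands in a rack hole, 22 mm of it above the rack.
- black_sample1: Black resin sample, same size and origin as the green one, in another rack hole. To be left there.
- black_sample2: Black resin sample, same size and origin as the green one, in another rack hole. To be left there.
- pin_stand: Aluminium block, fixed, 70 x 70 x 45 mm, with a 10.5 mm hole in the middle of its top in which the pin stands. Origin at the centre of its underside.
- pin: Steel locking pin, red knob, about 50 g. Origin at its lower tip, z up along it: shaft 8 mm in diameter from 0 to 38 mm with a tapered tip, steel collar 26 mm in diameter from 38 to 43, red round knob 20 mm in diameter from 43 to 73. In the stand the collar rests on the stand's top. Fully home in the shut clamp, the collar rests on the lid and the tip is 28 mm below the pin hole's mouth.
- pink_bottle: Bystander: closed pink bottle, 72 mm in diameter, 170 mm high, origin at the centre of its underside. To be left alone.
- paste_jar: Bystander: small white jar with yellow lid, 48 mm in diameter, 45 mm high, origin at the centre of its underside. To be left alone.
- steel_weight: Bystander: steel weight, 44 mm in diameter, 30 mm high, origin at the centre of its underside. To be left alone.
- screwdriver: Bystander: screwdriver with orange handle lying on the bench, 160 mm long. To be left alone.
- disc_stack: Bystander: stack of three grinding discs, 150 mm in diameter, 18 mm high, origin at the centre of its underside. To be left alone.

How it is judged:
By the outcome, as a careful person would: the job done as asked, in the order asked, and still so for the second after the job is handed in, while the arm keeps its last pose, push and grip.
It also fails if it takes over 72 s, if anything falls off the work surface, if the arm or the gripper's body presses on something with over 40 N, if the wrist force passes 120 N, or if a joint passes its speed limit or range.

## Working session

There is one attempt and no reset: what is moved stays moved. The work goes in short steps, Python scripts to look and compute and a tool call to move; the robot and the scene stay as the last step left them, time stands still between calls to the robot, and variables do not carry over. Pictures are saved under pics/ and viewed, and the job is handed in when it is done.

Besides the shell and the picture viewer there is one more tool, called after "Emit:" as a command line: name --argument value ..., lists and objects as JSON in quotes. carry_out: Moves the arm, as the interface text tells. Shift numbers are shares of 0.04 m and turn numbers shares of 5 degrees, none past 1 either way. Its arguments: {"type":"object","properties":{"moves":{"type":"array"}},"required":["moves"]}

```bash
ls; mkdir -p pics
python3 - <<'E'
from plant import state, grab_frame, ticket, manip
import cv2,numpy as np
s=state()
for k in s: print(k,np.round(s[k],4))
print(manip, manip.grip_depth)
for n in ("side","top"):
    f=grab_frame(n); cv2.imwrite(f"pics/{n}0.png",f["frame"][:,:,::-1]); np.savez(f"{n}0.npz",**f)
    print(f["K"],f["world_from_camera"])
E
```

```text
pics
time 0.0
joint_pos [ 1.104   0.0534  1.6143 -0.      1.476  -0.119 ]
joint_vel [-0.0011 -0.0004 -0.0004  0.0006 -0.0019  0.0002]
joint_efforts [-2.00000e-03 -3.93675e+01 -3.70172e+01 -2.00000e-04  7.00000e-03
 -0.00000e+00]
tool_pos [0.2127 0.587  0.23  ]
tool_rot [ 5.000e-04  8.188e-01  5.741e-01 -9.000e-04]
contact_force [-0.3319  0.1325 -0.5825]
ft_torque [ 0.0144 -0.0083  0.028 ]
gripper_width 1.002
<Robot object at 0x7f2d143ffa10> 0.0187
[[496.73546996   0.         279.0990705 ]
 [  0.         496.73546996 199.97578227]
 [  0.           0.           1.        ]] [[ 0.7423208  -0.4729485   0.47463622 -0.17811008]
 [-0.66999376 -0.51519476  0.53449295 -0.95256425]
 [-0.00825754 -0.71476855 -0.69931233  1.17410177]
 [ 0.          0.          0.          1.        ]]
[[499.33616139   0.         283.56898827]
 [  0.         499.33616139 203.01816348]
 [  0.           0.           1.        ]] [[ 0.00828535 -0.99373015  0.11149773  0.41191193]
 [-0.99995949 -0.00862593 -0.00257257 -0.10807366]
 [ 0.00351821 -0.1114719  -0.99376136  1.29166305]
 [ 0.          0.          0.          1.        ]]
```

View pics/side0.png

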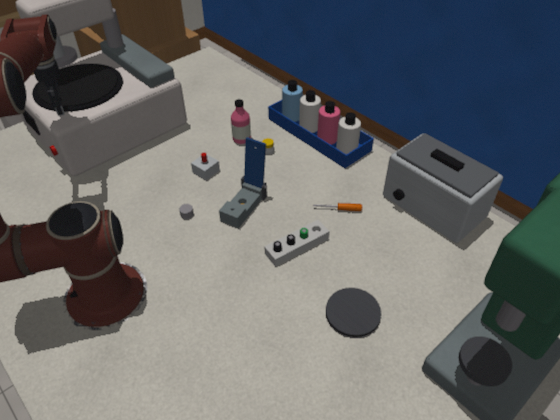

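View pics/top0.png

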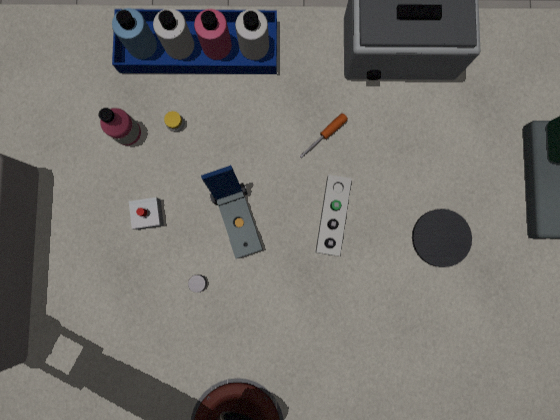

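```bash
cat > h.py <<'E'
import numpy as np,cv2
def load(n): return dict(np.load(n+".npz"))
def ray(f,u,v):
    d=np.linalg.inv(f["K"])@np.array([u,v,1.]); T=f["world_from_camera"]
    return T[:3,3],T[:3,:3]@d
def onz(f,u,v,z):
    o,d=ray(f,u,v); return o+d*(z-o[2])/d[2]
def dep(f,u,v):
    z=f["z_map"][int(round(v)),int(round(u))]; o,d=ray(f,u,v); return o+d*z
def proj(f,p):
    T=np.linalg.inv(f["world_from_camera"]); q=f["K"]@(T[:3,:3]@np.asarray(p)+T[:3,3]); return q[:2]/q[2]
def crop(f,u0,v0,u1,v1,s,fn):
    a=f["frame"][v0:v1,u0:u1,::-1]; cv2.imwrite(fn,cv2.resize(a,None,fx=s,fy=s,interpolation=cv2.INTER_CUBIC))
def blobs(f,m,mn=6):
    n,l,st,c=cv2.connectedComponentsWithStats(m.astype(np.uint8)); return [(c[i],st[i]) for i in range(1,n) if st[i,4]>=mn]
E
python3 - <<'E'
from h import *
t=load("top0");s=load("side0")
crop(t,110,150,370,270,3,"pics/tc.png")
crop(s,170,120,350,270,4,"pics/sc.png")
for n,f in (("top",t),("side",s)):
    hsv=cv2.cvtColor(f["frame"],cv2.COLOR_RGB2HSV);H,S,V=[hsv[...,i].astype(int) for i in range(3)]
    for c,m in dict(green=(H>50)&(H<85)&(S>90),red=((H<8)|(H>172))&(S>150)&(V>100),brass=(H>12)&(H<28)&(S>100)&(V>90)).items():
        for b,st in blobs(f,m):
            if 120<b[0]<350 and 100<b[1]<270: print(n,c,b.round(1),st, dep(f,*b).round(4))
E
```

```text
top green [335.5 205.2] [331 200  10  10  57] [ 0.5459 -0.2403  0.0599]
top red [140.  211.4] [137 208   7   8  41] [0.5241 0.2377 0.0813]
top brass [172.  118.8] [164 111  17  17 214] [0.7666 0.1765 0.043 ]
top brass [238.8 222. ] [235 218   9   9  66] [0.5051 0.003  0.0148]
side green [303.3 233.3] [300 228   8  11  56] [ 0.5449 -0.2474  0.0457]
side red [203.5 154.2] [202 153   4   4  13] [0.5245 0.2334 0.0781]
side brass [267.9 141.9] [262 138  12  10  71] [0.7633 0.166  0.045 ]
side brass [349.6 206.4] [338 204  24   7 131] [ 0.7514 -0.2517  0.0246]
```

View pics/tc.png

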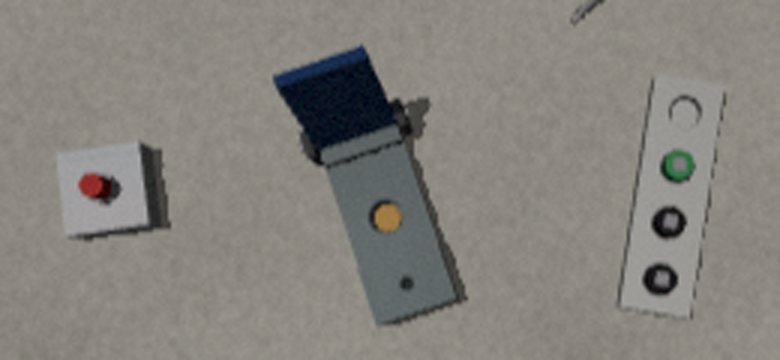

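View pics/sc.png

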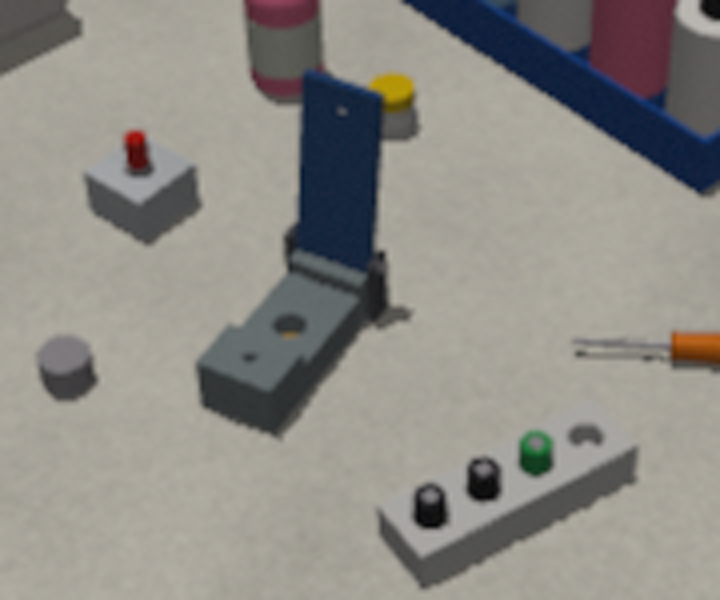

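```bash
cat >> h.py <<'E'
def cloud(f):
    h,w=f["z_map"].shape; u,v=np.meshgrid(np.arange(w),np.arange(h)); z=f["z_map"]
    K=f["K"]; P=np.stack([(u-K[0,2])/K[0,0]*z,(v-K[1,2])/K[1,1]*z,z],-1); T=f["world_from_camera"]
    return P@T[:3,:3].T+T[:3,3]
E
python3 - <<'E'
from h import *
t=load("top0");s=load("side0")
C=cloud(t)
print("bench z",np.median(C[230:260,270:300,2]),C[230:260,270:300,2].std())
V=t["frame"].astype(int).max(2)
# clamp
def rect(m,name):
    P=C[m][:,:2]; (c,wh,a)=cv2.minAreaRect((P*1000).astype(np.float32)); print(name,np.round(c,1),np.round(wh,1),round(a,2),m.sum())
X,Y,Z=C[...,0],C[...,1],C[...,2]
reg=np.zeros(V.shape,bool);reg[190:262,210:265]=1
for lo,hi in ((.025,.045),(.042,.058),(.025,.058)):
  m=reg&(Z>lo)&(Z<hi)&(t["frame"][...,2].astype(int)-t["frame"][...,0]<40); rect(m,("clamp",lo,hi))
  print(np.median(Z[m]))
reg[:]=0;reg[170:262,312:356]=1
rect(reg&(Z>.028)&(Z<.042),"rack")
reg[:]=0;reg[192:235,122:168]=1
rect(reg&(Z>.038)&(Z<.05),"stand")
# holes dark
for n,f,box,zz in(("top",t,(235,235,255,255),.05),("side",s,(228,205,238,213),.05)):
    g=f["frame"].astype(float).mean(2); sub=g[box[1]:box[3],box[0]:box[2]]; bg=np.median(sub); w=np.clip(bg-15-sub,0,None)
    vv,uu=np.mgrid[box[1]:box[3],box[0]:box[2]]
    print(n,bg,sub.min()); u=(w*uu).sum()/w.sum();v=(w*vv).sum()/w.sum(); print(n,"hole",u,v,onz(f,u,v,zz))
print("green", onz(t,335.5,205.2,.057))
E
```

```text
bench z 9.317227746397094e-05 0.06086895043947196
('clamp', 0.025, 0.045) [496.8  -0.6] [155.6  85.7] 20.72 963
0.03427772667153084
('clamp', 0.042, 0.058) [504.3   4.1] [172.2  89.1] 19.75 761
0.04966511387876671
('clamp', 0.025, 0.058) [504.2   4.2] [172.1  89.1] 19.66 1689
0.03764773698960244
rack [ 523.5 -238.1] [ 60.6 200.1] 81.22 1530
stand [523.8 238.8] [71.2 71.7] 9.17 705
top 102.33333333333333 31.0
top hole 246.85092067988668 246.71388101983 [ 0.4415126  -0.02123252  0.05      ]
side 106.0 56.0
side hole 231.91666666666669 208.93103448275863 [ 0.44697632 -0.02213432  0.05      ]
green [ 0.54609781 -0.24050649  0.057     ]
```

Run:
```python
from h import *
t=load("top0");s=load("side0")
crop(t,205,190,270,260,9,"pics/tc2.png")
for z in (.014,.024,.034): print(z,onz(t,238.8,222.,z).round(4))
g=t["frame"].astype(int).mean(2).astype(int)
print(g[240:254,238:258])
print("pocket");print(g[214:230,230:248])
g=s["frame"].astype(int).mean(2).astype(int)
print(g[203:214,224:242])
```

```text
0.014 [0.5053 0.003  0.014 ]
0.024 [0.5046 0.0021 0.024 ]
0.034 [0.5039 0.0012 0.034 ]
[[101 103 103 102 101 102 105 105 101 104 101 105 102 101 100  98 100  99
  100 103]
 [103 102 103 102 103 103  92  91  92  99 102 102 103 100 100 103 100 101
  103 101]
 [102 105 103 102  99 102  70  62  73  89 100 100 103 102 101 100 101 103
  101 103]
 [106 106 103 103 103  81  41  33  38  71 101 103 101 102 101  97  99 103
  101  98]
 [104 104 102 101 102  66  31  40  43  54  99 103 102 104  98 101 101 102
  101 102]
 [102 105 103 104 102  71  33  41  40  65  98 101 102 102  98 100 101 103
  102 101]
 [105 102 101 102 100  96  70  67  70  92 102 101 100 100  99  98 101 100
  101 103]
 [102 103 103 102 103 100  97  95  94 101 103 105 100 101 101  99  99 102
  101 103]
 [105 103 103 102 100  99 105 104 106 103 103 100 103 103 103 102  99  99
  102 100]
 [105 106 101 102 103 103 101 100 104 102 102 105  99 102 101 104 102 100
  100  99]
 [103 103 102 102 103 101 103 102 104 103 100 103 100 103  98 100  99 100
  103  86]
 [100 102 103 102 103 103 102 103 102 102 103 102 103 104  99  99  90  83
   8
[... 1511 characters left out ...]
107 107 106 105 104 110]
 [109 103 107 106 106 106 106 106 107 106 106 107 107 107 107 107 107 108]
 [106 104 107 106 108 107 106 106 106 107 107 106 106 107 107 106 106 106]
 [105 105 106 106 107 107 107 105 103 103 106 106 106 106 106 106 106 105]
 [105 108 105 106 105 105  96  85  81  85  94 102 106 105 105 105 106 106]
 [104 105 105 106 106 104  91  64  56  69  92 104 105 105 105 105 105 106]
 [105 105 106 106 106 106 102  87  82  93 103 106 106 105 105 105 104 105]
 [106 106 104 104 107 106 106 103 103 106 106 105 106 105 105 106 106 102]
 [ 94 102 105 105 106 106 106 106 106 104 106 104 105 105 106 105 106  97]
 [ 67  78  86  92 101 106 105 106 105 105 105 105 105 106 106 106  98  75]]
```

View pics/tc2.png

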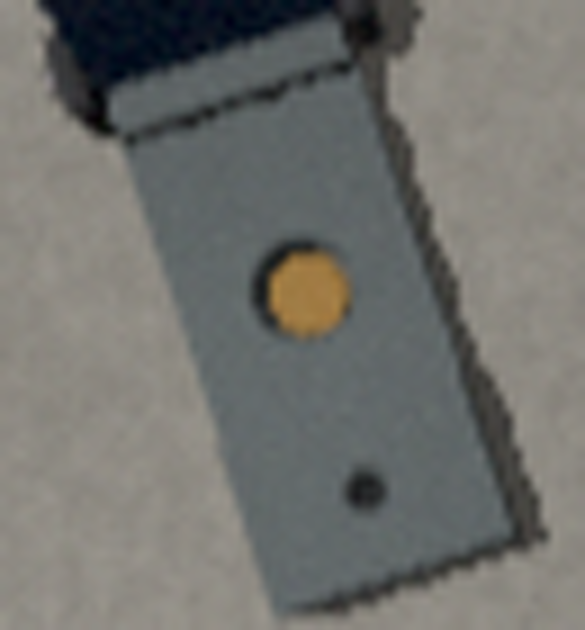

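Run:
```python
from h import *
t=load("top0");s=load("side0")
p=onz(t,238.0,221.6,.034);h=onz(t,245.1,244.1,.05)
print(p,h,np.linalg.norm(p[:2]-h[:2]),np.degrees(np.arctan2(*(p-h)[1::-1])))
print("hole side",onz(s,232.1,208.9,.05))
print("green top",onz(t,336,205.3,.057)); print(proj(s,onz(t,336,205.3,.057)))
# knob
for n,f in(("t",t),("s",s)):
    pass
print("red",onz(t,140,211.4,.073+.007),onz(s,203.5,154.2,.07))
# green precise in side
g=s["frame"].astype(int); print(onz(s,303.6,230.5,.057))
# lines: left/right edges of clamp body: grey mask contour
C=cloud(t);Z=C[...,2]
for name,(v0,v1,u0,u1),lo,hi in (("rack",(170,262,312,356),.028,.042),):
    m=np.zeros(Z.shape,bool);m[v0:v1,u0:u1]=1;m&=(Z>lo)&(Z<hi)
```

```text
[0.50484392 0.00325278 0.034     ] [ 0.44793187 -0.01678738  0.05      ] 0.06033730516565956 19.39843925800749
hole side [ 0.44749251 -0.02241979  0.05      ]
green top [ 0.54585836 -0.24174997  0.057     ]
[302.33900154 229.64015186]
red [0.52428891 0.23815863 0.08      ] [0.52964136 0.24191782 0.07      ]
[ 0.54623442 -0.24684731  0.057     ]
```

Emit:
carry_out --moves '[[[0,0,-0.74,0,0,0,1],[0,0,-0.74,0,0,0,1],[0,0,-0.74,0,0,0,1],[0,0,0,-0.8,0.475,0,1],[0,0,0,-0.8,0.475,0,1],[0,0,0,-0.8,0.475,0,1],[0,0,0,-0.8,0.475,0,1],[0,0,0,-0.8,0.475,0,1]]]'

```text
time: 0.77
tool_pos: [0.2823, 0.4131, 0.2306]
tool_rot: [0.0, 0.759, 0.651, -0.0]
contact_force: [1.2, -0.1, -0.2]
gripper_width: 0.998
```

```bash
cat >> h.py <<'E'
def tgt(x,y,z,yaw):
    from plant import state
    from scipy.spatial.transform import Rotation as R
    s=state(); q=s["tool_rot"]; r=R.from_quat([q[1],q[2],q[3],q[0]])
    yr=np.radians(yaw); Rt=np.array([[np.cos(yr),np.sin(yr),0],[np.sin(yr),-np.cos(yr),0],[0,0,-1]])
    rv=(r.inv()*R.from_matrix(Rt)).as_rotvec(); rv=np.degrees(rv)
    d=Rt.T@(np.array([x,y,z])-s["tool_pos"])
    X=r.as_matrix()[:,0]
    print("t",round(s["time"],2),"pos",np.round(s["tool_pos"],4),"yaw",round(np.degrees(np.arctan2(X[1],X[0])),2),"F",np.round(s["contact_force"],1),"w",round(s["gripper_width"],3))
    print("turn units",(rv/5).round(2),"shift units",(d/.04).round(3))
E
python3 -c "
from h import *
tgt(.546,-.242,.231,81.2)"
```

```text
t 0.77 pos [0.2823 0.4131 0.2306] yaw 81.22 F [ 1.2 -0.1 -0.2] w 0.998
turn units [-0.    0.01  0.  ] shift units [-1.5177e+01  9.0200e+00 -1.1000e-02]
```

Emit:
carry_out --moves '[[[0,0,0,-0.8,0.475,0,1],[0,0,0,-0.8,0.475,0,1],[0,0,0,-0.8,0.475,0,1],[0,0,0,-0.8,0.475,0,1],[0,0,0,-0.8,0.475,0,1],[0,0,0,-0.8,0.475,0,1],[0,0,0,-0.8,0.475,0,1],[0,0,0,-0.8,0.475,0,1]]]'

```text
time: 1.43
tool_pos: [0.3932, 0.1368, 0.231]
tool_rot: [0.0, 0.759, 0.651, 0.0]
contact_force: [-0.1, 0.8, -0.5]
gripper_width: 1.0
```

Emit:
carry_out --moves '[[[0,0,0,-0.8,0.475,0,1],[0,0,0,-0.8,0.475,0,1],[0,0,0,-0.8,0.475,0,1],[0,0,0,-0.8,0.475,0,1],[0,0,0,-0.8,0.475,0.2,1],[0,0,0,-0.8,0.475,0.2,1],[0,0,0,-0.8,0.475,0.3,1],[0,0,0,-0.8,0.475,0.3,1]]]'

```text
time: 2.1
tool_pos: [0.5044, -0.1397, 0.1908]
tool_rot: [0.0, 0.76, 0.65, 0.0]
contact_force: [-0.4, 0.7, 1.0]
gripper_width: 1.003
```

Run:
```python
from h import *
from plant import grab_frame
tgt(.546,-.242,.08,81.2)
for n in ("side","top"):
    f=grab_frame(n); np.savez(n+"1.npz",**f)
a=load("side1");b=load("top1")
crop(a,250,170,380,270,5,"pics/s1.png")
tgt(.546,-.242,.08,81.2)
```

```text
t 2.1 pos [ 0.5044 -0.1397  0.1908] yaw 81.14 F [-0.4  0.7  1. ] w 1.003
turn units [ 0.   -0.   -0.01] shift units [-2.369  1.419  2.769]
t 2.2 pos [ 0.5035 -0.1412  0.1879] yaw 80.88 F [-0.4  0.4  0.3] w 0.998
turn units [-0.06 -0.   -0.06] shift units [-2.327  1.435  2.698]
```

View pics/s1.png

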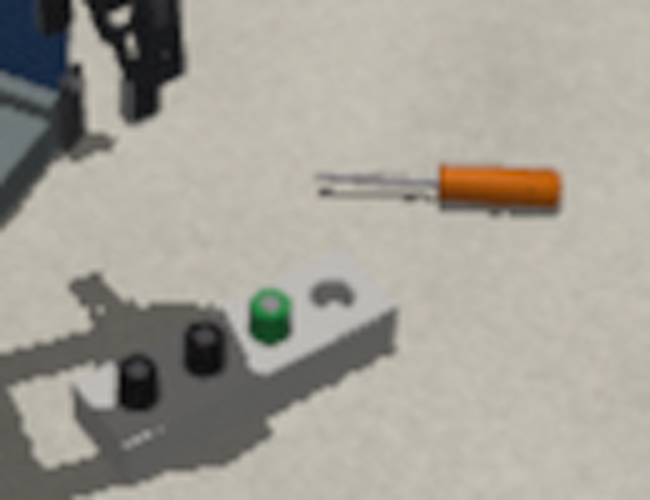

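Emit:
carry_out --moves '[[[0,0,0,-0.775,0.478,0,1],[0,0,0,-0.775,0.478,0.2,1],[0,0,0,-0.775,0.478,0.5,1],[0,0,0,0,0,0.8,1],[0,0,0,0,0,0.8,1],[0,0,0,0,0,0,1],[0,0,0,0,0,0,1]]]'

```text
time: 2.78
tool_pos: [0.5449, -0.2369, 0.0971]
tool_rot: [-0.003, 0.759, 0.651, -0.001]
contact_force: [1.1, -0.6, 0.3]
gripper_width: 0.998
```

Run:
```python
from h import *
from plant import grab_frame
for n in ("side","top"):
    f=grab_frame(n); np.savez(n+"2.npz",**f)
a=load("side2");b=load("top2")
crop(a,250,170,380,270,5,"pics/s2.png")
crop(b,290,160,380,260,6,"pics/t2.png")
tgt(.546,-.242,.038,81.2)
```

```text
t 2.88 pos [ 0.5476 -0.2383  0.1015] yaw 81.22 F [ 0.7 -0.3  0.8] w 0.999
turn units [0.03 0.01 0.  ] shift units [-0.097 -0.025  1.587]
```

View pics/s2.png

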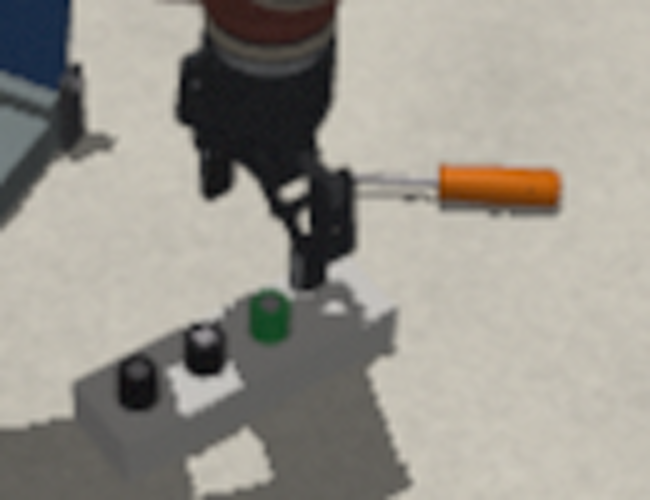

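View pics/t2.png

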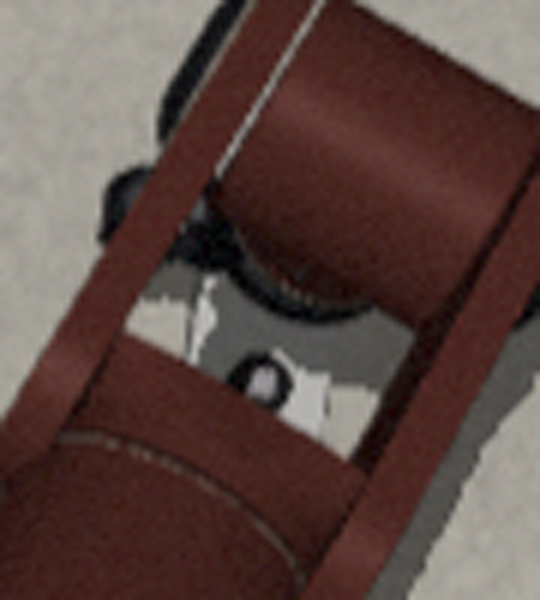

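Emit:
carry_out --moves '[[[0,0,0,-0.115,0,0.3,1],[0,0,0,0,0,0.6,1],[0,0,0,0,0,0.4,1],[0,0,0,0,0,0.2,1],[0,0,0,0,0,0,1],[0,0,0,0,0,0,-1],[0,0,0,0,0,0,-1],[0,0,0,0,0,0,-1]]]'

```text
time: 3.55
tool_pos: [0.547, -0.2436, 0.0411]
tool_rot: [0.001, 0.759, 0.651, 0.0]
contact_force: [0.0, 0.4, 0.3]
gripper_width: 0.608
```

Emit:
carry_out --moves '[[[0,0,0,0,0,0,-1],[0,0,0,0,0,0,-1],[0,0,0,0,0,0,-1],[0,0,0,0,0,0,-1],[0,0,0,0,0,0,-1],[0,0,0,0,0,0,-1]]]'

```text
time: 4.05
tool_pos: [0.5466, -0.2434, 0.0404]
tool_rot: [0.001, 0.759, 0.651, 0.0]
contact_force: [-0.3, 0.7, 5.5]
gripper_width: 0.264
```

Run:
```python
from h import *
from plant import grab_frame
tgt(.546,-.242,.038,81.2)
for n in ("side","top"):
    f=grab_frame(n); np.savez(n+"3.npz",**f)
a=load("side3");b=load("top3")
crop(a,250,170,380,270,5,"pics/s3.png")
tgt(.546,-.242,.038,81.2)
```

```text
t 4.05 pos [ 0.5466 -0.2434  0.0404] yaw 81.17 F [-0.3  0.7  5.5] w 0.264
turn units [ 0.02  0.01 -0.01] shift units [ 0.031 -0.021  0.061]
t 4.15 pos [ 0.5466 -0.2434  0.0405] yaw 81.17 F [-0.4  1.2  5.7] w 0.264
turn units [ 0.02  0.01 -0.01] shift units [ 0.032 -0.021  0.061]
```

View pics/s3.png

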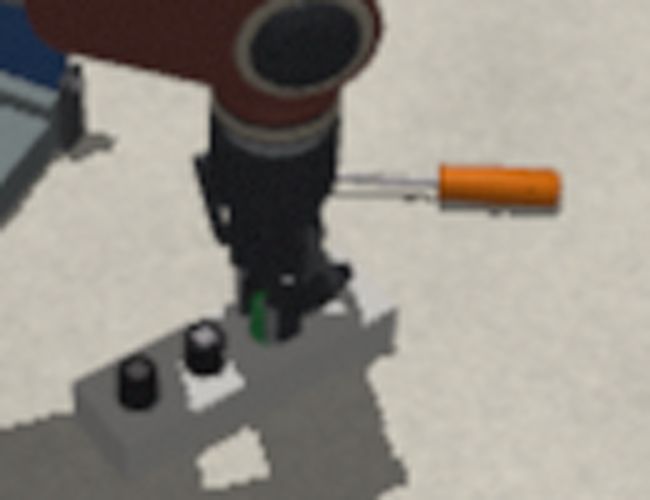

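Emit:
carry_out --moves '[[[0,0,0,0,0,-0.25,-1],[0,0,0,0,0,-0.6,-1],[0,0,-0.94,0,0,-0.6,-1],[0,0,-0.94,0,0,-0.35,-1],[0,0,-0.94,0,0,0,-1],[0,0,-0.94,0,0,0,-1],[0,0,-0.94,0,0,0,-1],[0,0,-0.94,0,0,0,-1]]]'

```text
time: 4.82
tool_pos: [0.5454, -0.2427, 0.1112]
tool_rot: [-0.001, 0.576, 0.817, -0.0]
contact_force: [0.6, 0.7, 0.0]
gripper_width: 0.264
```

Run:
```python
from h import *
from plant import grab_frame
f=grab_frame("side"); np.savez("side4.npz",**f)
a=load("side4")
crop(a,220,130,380,270,5,"pics/s4.png")
tgt(.5045,.003,.112,109.4)
```

```text
t 4.87 pos [ 0.5453 -0.2427  0.1111] yaw 109.74 F [ 0.2  0.1 -0.7] w 0.272
turn units [-0.01 -0.01  0.07] shift units [ 6.132  1.077 -0.023]
```

View pics/s4.png

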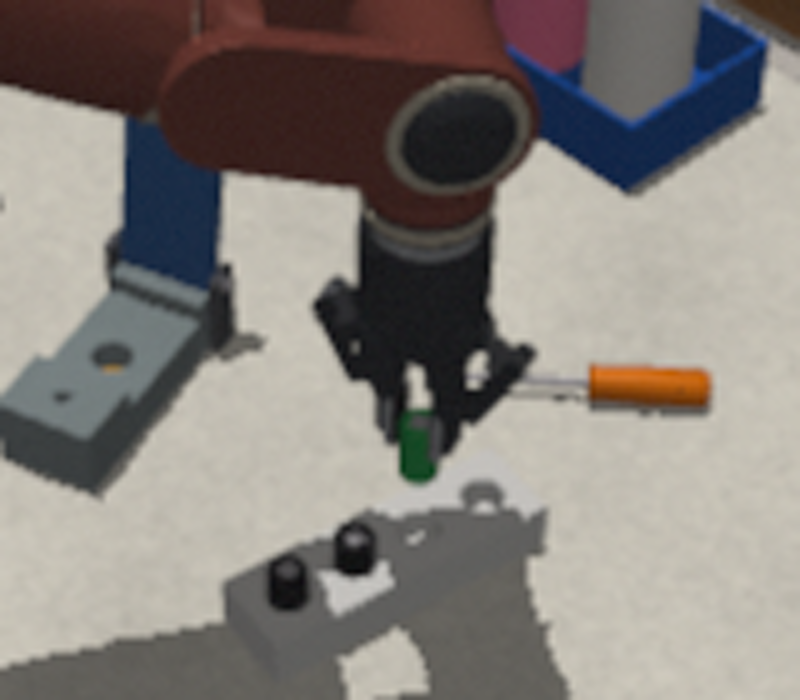

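Emit:
carry_out --moves '[[[0,0,0.07,0.876,0.154,0,-1],[0,0,0,0.876,0.154,0,-1],[0,0,0,0.876,0.154,0,-1],[0,0,0,0.876,0.154,0,-1],[0,0,0,0.876,0.154,0,-1],[0,0,0,0.876,0.154,0,-1],[0,0,0,0.876,0.154,0,-1],[0,0,0,0,0,0,-1]]]'

```text
time: 5.53
tool_pos: [0.5046, 0.0078, 0.1107]
tool_rot: [-0.002, 0.579, 0.815, 0.0]
contact_force: [0.1, 0.3, -0.1]
gripper_width: 0.265
```

Emit:
carry_out --moves '[[[0,0,0,0,0,0.3,-1],[0,0,0,0,0,0.3,-1],[0,0,0,0,0,0,-1],[0,0,0,0,0,0,-1]]]'

```text
time: 5.87
tool_pos: [0.5052, 0.002, 0.0852]
tool_rot: [-0.002, 0.581, 0.814, -0.001]
contact_force: [0.1, 0.1, -0.5]
gripper_width: 0.267
```

Run:
```python
from h import *
from plant import grab_frame
tgt(.5045,.003,.037,109.4)
for n in ("side","top"):
    f=grab_frame(n); np.savez(n+"5.npz",**f)
a=load("side5");b=load("top5")
crop(a,200,140,300,230,7,"pics/s5.png")
crop(b,200,170,290,260,6,"pics/t5.png")
tgt(.5045,.003,.037,109.4)
hsv=cv2.cvtColor(a["frame"],cv2.COLOR_RGB2HSV);H,S,V=[hsv[...,i].astype(int) for i in range(3)]
m=(H>50)&(H<85)&(S>90)
for bl,st in blobs(a,m): print(bl,st)
v,u=np.where(m[140:230,200:300]); 
for vv in np.unique(v): print(vv+140,u[v==vv].min()+200,u[v==vv].max()+200)
from plant import state
p=state()["tool_pos"]
for z in (.077,.057,.035+.01): print("proj axis",z,proj(a,[.5045,.003,z]))
```

```text
t 5.87 pos [0.5052 0.002  0.0852] yaw 108.89 F [ 0.1  0.1 -0.5] w 0.267
turn units [-0.04 -0.02 -0.1 ] shift units [ 0.03  -0.007  1.205]
t 5.97 pos [0.5065 0.0019 0.0869] yaw 108.91 F [ 0.   0.3 -1.3] w 0.263
turn units [-0.01 -0.   -0.1 ] shift units [ 0.041 -0.037  1.247]
[530.34107864 274.90192002] [ 482  174   78  185 8177]
[240.30769231 190.92307692] [237 184   8  13  52]
184 238 239
185 237 238
186 237 239
187 237 241
188 238 241
189 239 241
190 239 241
191 239 242
192 239 242
193 239 244
194 239 244
195 239 244
196 240 243
proj axis 0.077 [240.51032272 190.37340059]
proj axis 0.057 [240.89508281 194.8508769 ]
proj axis 0.045000000000000005 [241.12275842 197.50035159]
```

View pics/s5.png

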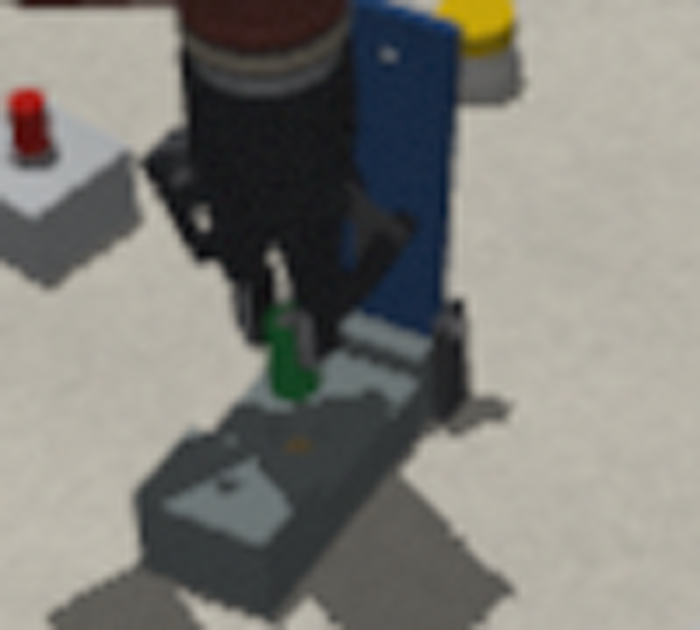

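View pics/t5.png

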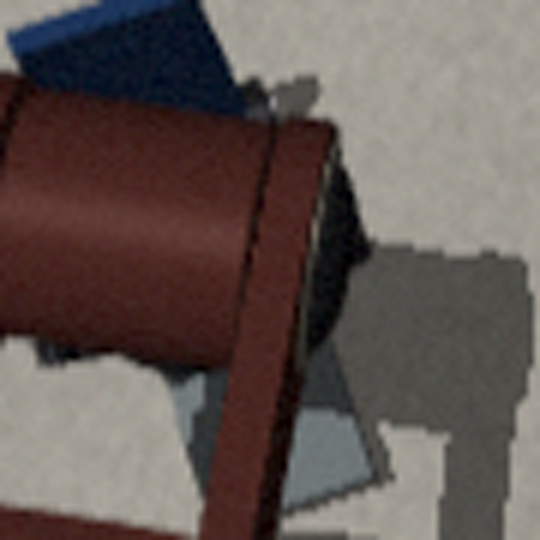

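Emit:
carry_out --moves '[[[0,0,-0.1,0.03,-0.03,0.3,-1],[0,0,0,0,0,0.25,-1],[0,0,0,0,0,0,-1],[0,0,0,0,0,0,-1],[0,0,0,0,0,0,-1],[0,0,0,0,0,0,-1]]]'

```text
time: 6.47
tool_pos: [0.5053, 0.0037, 0.0656]
tool_rot: [0.0, 0.577, 0.817, 0.0]
contact_force: [0.4, -0.7, -0.8]
gripper_width: 0.267
```

Run:
```python
from h import *
from plant import grab_frame
tgt(.5045,.003,.037,109.4)
f=grab_frame("side"); np.savez("side6.npz",**f)
a=load("side6"); o=load("side0")
crop(a,210,170,270,220,10,"pics/s6.png")
crop(o,210,170,270,220,10,"pics/s6o.png")
tgt(.5045,.003,.037,109.4)
```

```text
t 6.47 pos [0.5053 0.0037 0.0656] yaw 109.52 F [ 0.4 -0.7 -0.8] w 0.267
turn units [0.01 0.   0.02] shift units [-0.009 -0.023  0.716]
t 6.52 pos [0.5053 0.0037 0.0658] yaw 109.53 F [ 0.  -0.3 -0.1] w 0.265
turn units [0.01 0.   0.03] shift units [-0.009 -0.025  0.719]
```

View pics/s6.png

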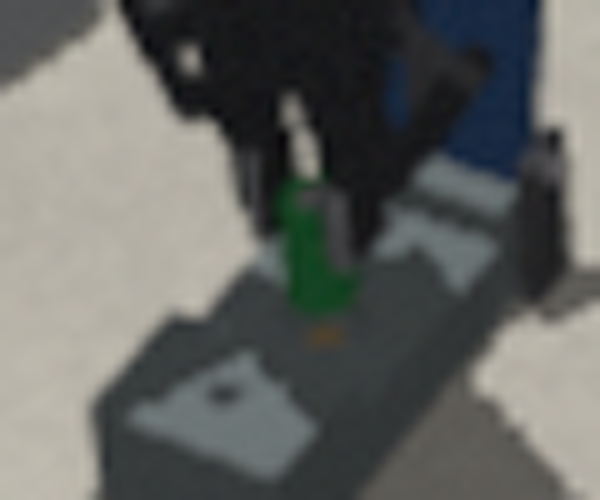

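View pics/s6o.png

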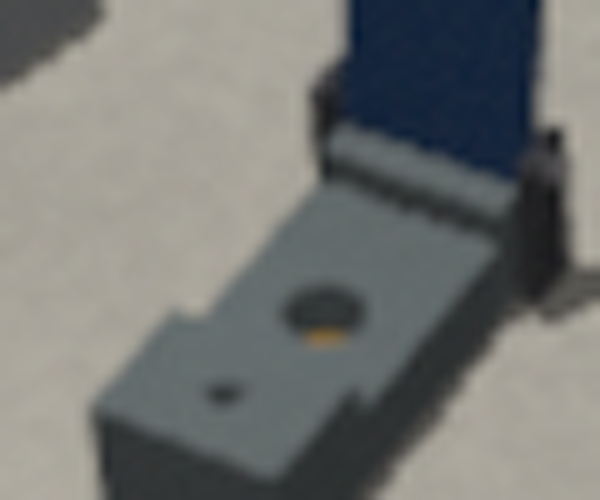

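Emit:
carry_out --moves '[[[0,0,0,0,-0.02,0.1,-1],[0,0,0,0,0,0.1,-1],[0,0,0,0,0,0.1,-1],[0,0,0,0,0,0.05,-1],[0,0,0,0,0,0,-1]]]'

```text
time: 6.93
tool_pos: [0.5066, 0.0032, 0.0585]
tool_rot: [0.001, 0.577, 0.817, 0.0]
contact_force: [-17.3, 1.3, 38.8]
gripper_width: 0.267
```

Emit:
carry_out --moves '[[[0,0,0,0,0,-0.15,-1],[0,0,0,0,0,-0.15,-1],[0,0,0,0,-0.04,0,-1],[0,0,0,0,0,0,-1],[0,0,0,0,0,0,-1],[0,0,0,0,0,0,-1]]]'

```text
time: 7.43
tool_pos: [0.5019, 0.003, 0.0623]
tool_rot: [-0.001, 0.577, 0.817, -0.0]
contact_force: [-0.5, 0.8, 0.1]
gripper_width: 0.261
```

Run:
```python
from h import *
from plant import grab_frame
tgt(.503,.003,.037,109.4)
f=grab_frame("side"); np.savez("side7.npz",**f)
a=load("side7")
crop(a,210,170,270,220,10,"pics/s7.png")
tgt(.503,.003,.037,109.4)
```

```text
t 7.43 pos [0.5019 0.003  0.0623] yaw 109.52 F [-0.5  0.8  0.1] w 0.261
turn units [-0.02 -0.01  0.02] shift units [-0.009  0.025  0.632]
t 7.48 pos [0.5021 0.003  0.0624] yaw 109.52 F [-0.4 -0.5  0. ] w 0.268
turn units [-0.02 -0.01  0.02] shift units [-0.007  0.023  0.635]
```

View pics/s7.png

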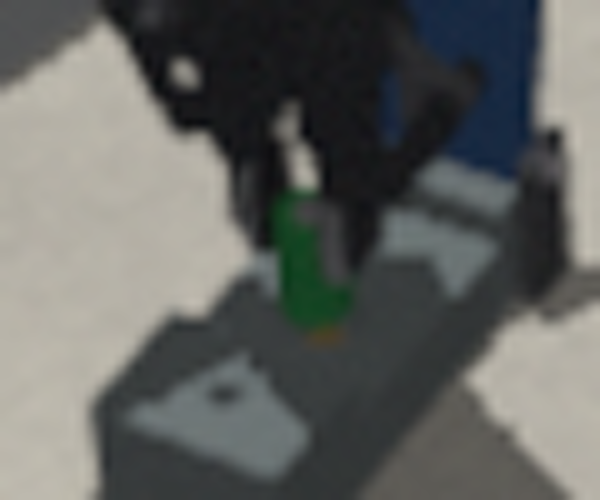

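Run:
```python
from h import *
o=load("side0")
for n in ("side6","side7"):
    a=load(n)["frame"].astype(int)
    G=a[...,1]-a[...,0]
    print(n);print(G[186:206,235:250])
g=o["frame"].astype(int).mean(2).astype(int)
print(g[195:208,235:252]); 
b=load("top0")
```

```text
side6
[[  0   0   2   1  -1  -2  -2   4   2  -2   1   0   1   0   0]
 [  1   2   0   7  10   5   4  16   3   1   2   0   1   2   2]
 [  1   0   4  23  36  25  12   8   0  -2   2   1   0  -2   0]
 [  0  -1  14  34  26   4  -1   1   0   1   1   0   0   0   3]
 [ -1   0  18  41  28  12   8   2  -1   0   3  -1   0   4   4]
 [ -1  -2  17  38  43  37  31   8   1   0   0  -1  -1   3   6]
 [  1   0  13  33  46  50  41  14   1   1   0   1  -1   2   6]
 [ -1   0  11  26  47  47  45  15   1  -1  -1  -2   3   5   8]
 [ -2   5  11  27  46  45  42  20   0   1  -1   0   6   8   9]
 [  1   8  12  26  47  46  46  25   1   1   1   2   5   8   7]
 [  5  10  13  22  42  47  50  34  10   6   9   6   5   5   5]
 [  6   7  11  20  44  44  49  44  33  24  23  11   4   5   4]
 [  5   4   8  17  41  46  48  45  49  44  28   9   4   5   4]
 [  5   4   4  13  43  45  45  48  45  43  22   6   4   3   4]
 [  5   5   4   9  28  39  46  47  43  31  13   4   5   4   4]
 [  4   4   3   6  11  19  25  21  18  11   5   3   4   4   3]
 [  3   4   4   4   3   5   4  -1  -2   3   4   3   4   4   4]
 [  4   3   5   4   4  
[... 1357 characters left out ...]
107 105 100  91  87  82  84  90  99 104 104 105 104 104 104]
 [106 106 105  98  79  66  61  55  57  65  78  93 105 104 104 106 104]
 [107 105 102  82  59  54  53  56  55  54  56  81 104 103 105 105 105]
 [108 107  98  72  50  53  54  56  55  54  54  79 103 105 104 105 104]
 [107 108 103  86  59  54  53  57  56  54  64  87 103 105 104 105 105]
 [107 107 106 102  87  82  87  88  88  86  90  99 104 104 103 105  99]
 [107 107 107 106 105 104 110 109 108 107 106 106 105 105 105 102  87]
 [107 107 107 107 107 107 108 107 106 106 106 105 105 105 105  93  65]
 [106 106 107 107 106 106 106 106 106 106 106 107 106 104  99  75  47]
 [106 106 106 106 106 106 105 106 105 106 106 105 106 101  79  55  47]]
```

Emit:
carry_out --moves '[[[0,0,0,-0.06,-0.01,0,-1],[0,0,0,0,0,0,-1],[0,0,0,0,0,0.05,-1],[0,0,0,0,0,0.05,-1],[0,0,0,0,0,0,-1]]]'

```text
time: 7.9
tool_pos: [0.5027, 0.0006, 0.0587]
tool_rot: [-0.0, 0.577, 0.817, -0.0]
contact_force: [-0.1, -0.3, -2.2]
gripper_width: 0.268
```

Run:
```python
from h import *
from plant import grab_frame,state
tgt(.503,.003,.037,109.4); print(np.round(state()["ft_torque"],2))
```

```text
t 7.9 pos [0.5027 0.0006 0.0587] yaw 109.52 F [-0.1 -0.3 -2.2] w 0.268
turn units [-0.01 -0.01  0.02] shift units [0.055 0.028 0.542]
[0.02 0.01 0.05]
```

Emit:
carry_out --moves '[[[0,0,0,0,0,0.05,-1],[0,0,0,0,0,0.05,-1],[0,0,0,0,0,0.05,-1],[0,0,0,0,0,0,-1]]]'

```text
time: 8.23
tool_pos: [0.5027, 0.0006, 0.0527]
tool_rot: [-0.0, 0.577, 0.817, -0.0]
contact_force: [-0.0, -0.4, -1.2]
gripper_width: 0.265
```

Run:
```python
from h import *
from plant import grab_frame,state
tgt(.503,.003,.037,109.4); print(np.round(state()["ft_torque"],2))
f=grab_frame("side"); np.savez("side8.npz",**f)
a=load("side8")
crop(a,210,170,270,220,10,"pics/s8.png")
tgt(.503,.003,.037,109.4); print(np.round(state()["ft_torque"],2))
```

```text
t 8.23 pos [0.5027 0.0006 0.0527] yaw 109.53 F [-0.  -0.4 -1.2] w 0.265
turn units [-0.01 -0.01  0.03] shift units [0.055 0.027 0.393]
[-0.   -0.01  0.01]
t 8.28 pos [5.028e-01 5.000e-04 5.290e-02] yaw 109.52 F [ 0.4  0.4 -1.3] w 0.261
turn units [-0.01 -0.    0.02] shift units [0.057 0.025 0.398]
[-0.02 -0.04 -0.05]
```

View pics/s8.png

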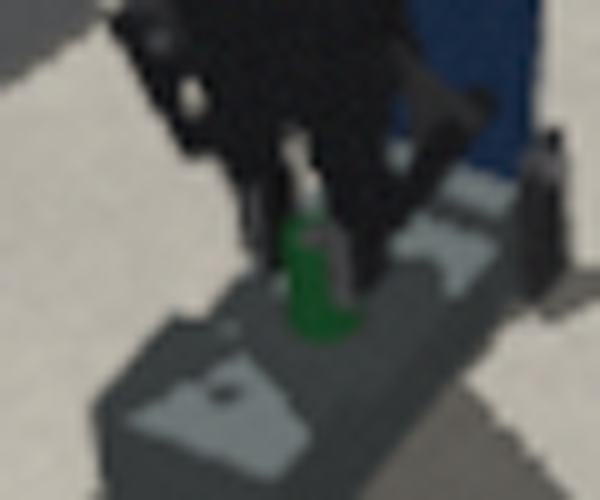

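Emit:
carry_out --moves '[[[0,0,0,0,0,0.05,-1],[0,0,0,0,0,0.05,-1],[0,0,0,0,0,0.05,-1],[0,0,0,0,0,0.05,-1],[0,0,0,0,0,0.04,-1],[0,0,0,0,0,0,-1]]]'

```text
time: 8.78
tool_pos: [0.5027, 0.0005, 0.0432]
tool_rot: [-0.0, 0.577, 0.817, -0.0]
contact_force: [0.2, 0.3, -1.5]
gripper_width: 0.264
```

Emit:
carry_out --moves '[[[0,0,0,0,0,0.05,-1],[0,0,0,0,0,0,-1],[0,0,0,0,0,0,-1]]]'

```text
time: 9.03
tool_pos: [0.503, 0.0005, 0.0416]
tool_rot: [-0.0, 0.577, 0.817, -0.0]
contact_force: [-0.4, 0.8, -0.5]
gripper_width: 0.269
```

Emit:
carry_out --moves '[[[0,0,0,0,0,0,0.3],[0,0,0,0,0,0,0.3],[0,0,0,0,0,0,0.3],[0,0,0,0,0,0,0.3],[0,0,0,0,0,0,0.3],[0,0,0,0,0,-0.3,0.3],[0,0,0,0,0,-0.8,0.3],[0,0,0,0,0,-0.9,0.3]]]'

```text
time: 9.7
tool_pos: [0.501, 0.0008, 0.1208]
tool_rot: [-0.003, 0.577, 0.817, -0.001]
contact_force: [0.9, -0.4, 0.6]
gripper_width: 0.649
```

Emit:
carry_out --moves '[[[0,0,0,0,0,-0.9,0.3],[0,0,0,0,0,-0.9,0.3],[0,0,0,0,0,-0.4,0.3],[0,0,0,0,0,0,0.3]]]'

```text
time: 10.03
tool_pos: [0.5062, 0.0001, 0.2171]
tool_rot: [0.005, 0.577, 0.817, 0.003]
contact_force: [0.6, 0.5, 1.1]
gripper_width: 0.652
```

Run:
```python
from h import *
from plant import grab_frame,state
for n in ("side","top"):
    f=grab_frame(n); np.savez(n+"9.npz",**f)
a=load("side9");b=load("top9")
crop(a,200,100,300,230,5,"pics/s9.png")
tgt(.503,.003,.037,109.4)
```

```text
t 10.13 pos [5.035e-01 4.000e-04 2.110e-01] yaw 109.52 F [ 0.3 -0.5 -1. ] w 0.652
turn units [0.02 0.01 0.02] shift units [0.064 0.01  4.351]
```

View pics/s9.png

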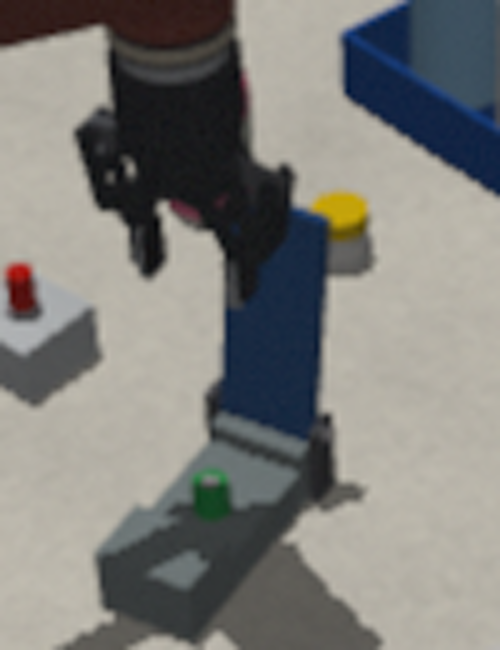

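Emit:
carry_out --moves '[[[0,0,0,0,0,-0.8,-1],[0,0,0,0,0.3,-0.4,-1],[0,0,0,0,0.8,0,-1],[0,0,0,0,0.9,0,-1],[0,0,0,0,0.9,0,-1],[0,0,0,0,0.9,0,-1],[0,0,0,0,0.8,0,-1],[0,0,0,0,0,0,-1]]]'

```text
time: 10.8
tool_pos: [0.6786, 0.0636, 0.252]
tool_rot: [-0.003, 0.576, 0.817, -0.001]
contact_force: [-0.9, -0.3, 0.2]
gripper_width: 0.001
```

Run:
```python
from h import *
from plant import grab_frame,state
for n in ("side","top"):
    f=grab_frame(n); np.savez(n+"10.npz",**f)
a=load("side10");b=load("top10")
cv2.imwrite("pics/s10.png",cv2.resize(a["frame"][40:240,150:400,::-1],None,fx=3,fy=3)); cv2.imwrite("pics/t10.png",cv2.resize(b["frame"][80:280,130:380,::-1],None,fx=3,fy=3))
tgt(.677,.062,.165,109.4)
```

```text
t 10.9 pos [0.6759 0.0623 0.2537] yaw 109.56 F [-0.  -0.7  0.2] w -0.002
turn units [-0.07 -0.02  0.03] shift units [-0.017  0.024  2.218]
```

View pics/s10.png

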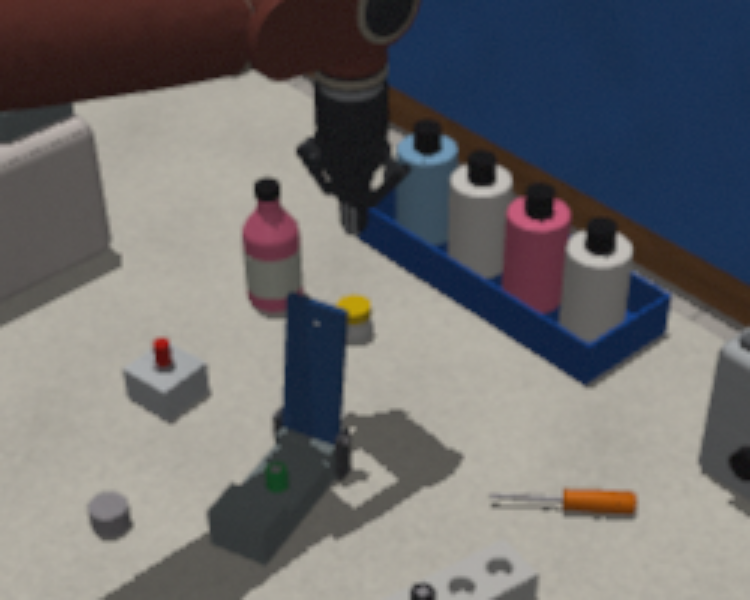

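View pics/t10.png

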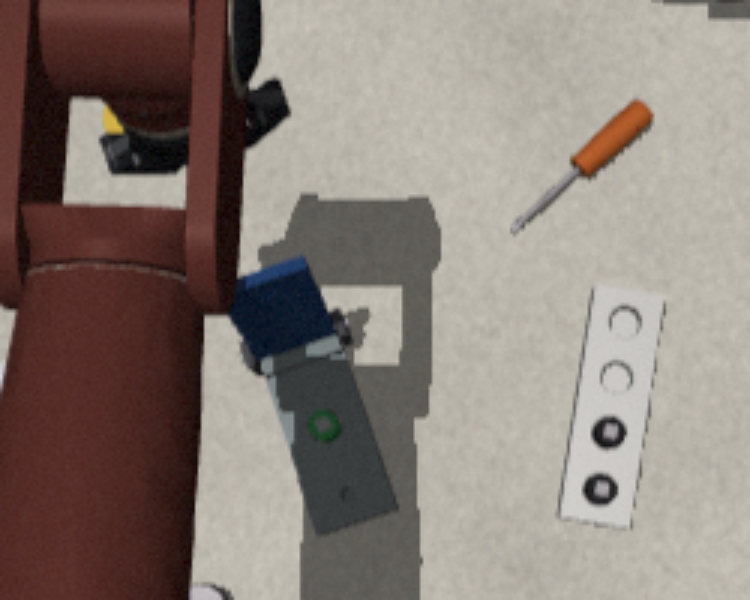

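Emit:
carry_out --moves '[[[0,0,0,0,0,0.5,-1],[0,0,0,0,0,0.7,-1],[0,0,0,0,0,0.7,-1],[0,0,0,0,0,0.3,-1],[0,0,0,0,-0.4,0,-1],[0,0,0,0,-0.4,0,-1],[0,0,0,0,-0.4,0,-1],[0,0,0,0,0,0,-1]]]'

```text
time: 11.57
tool_pos: [0.6286, 0.0451, 0.1695]
tool_rot: [-0.001, 0.577, 0.816, -0.001]
contact_force: [0.5, -0.4, 0.6]
gripper_width: -0.002
```

```bash
cat >> h.py <<'E'
def snap(k,ub=(150,400),vb=(40,240),s=3):
    from plant import grab_frame
    for n in ("side","top"):
        f=grab_frame(n); np.savez(f"{n}{k}.npz",**f)
        cv2.imwrite(f"pics/{n[0]}{k}.png",cv2.resize(f["frame"][vb[0]:vb[1],ub[0]:ub[1],::-1],None,fx=s,fy=s,interpolation=cv2.INTER_CUBIC))
def clampc():
    from plant import state
    p=state()["tool_pos"]-np.array([.5027,.0005,0]); a=np.radians(19.4); print("clamp x,y,z mm",round(1e3*(p[0]*np.cos(a)+p[1]*np.sin(a)),1),round(1e3*(-p[0]*np.sin(a)+p[1]*np.cos(a)),1),round(1e3*p[2],1))
E
python3 - <<'E'
from h import *
snap(11); clampc(); tgt(.5,0,.165,109.4)
E
```

```text
clamp x,y,z mm 135.9 0.1 170.3
t 11.67 pos [0.6309 0.0457 0.1703] yaw 109.49 F [-0.7  0.4  0.7] w -0.005
turn units [0.01 0.   0.02] shift units [ 0.009 -3.466  0.131]
```

View pics/s11.png

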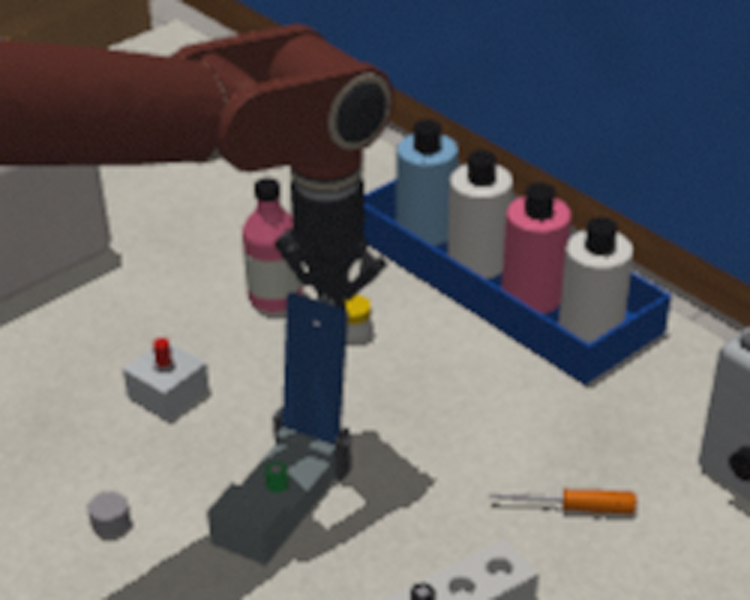

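Emit:
carry_out --moves '[[[0,0,0,0,-0.25,0,-1],[0,0,0,0,-0.25,0,-1],[0,0,0,0,-0.25,0,-1],[0,0,0,0,-0.25,0,-1],[0,0,0,0,-0.2,0,-1],[0,0,0,0,0,0,-1]]]'

```text
time: 12.17
tool_pos: [0.5845, 0.0294, 0.1696]
tool_rot: [-0.0, 0.577, 0.817, -0.0]
contact_force: [0.6, -1.1, -0.1]
gripper_width: 0.006
```

Run:
```python
from h import *
b=load("top0")
for z in (.19,.2,.21):
    p=onz(b,216.7,170.7,z)[:2]-[.5048,.0033]; a=np.radians(19.4); print(z,p@[np.cos(a),np.sin(a)])
clampc(); tgt(.5,0,.165,109.4);snap(12);clampc()
```

```text
0.19 0.10821710532946895
0.2 0.10610370742227762
0.21 0.10399030951508617
clamp x,y,z mm 86.8 0.1 169.6
t 12.17 pos [0.5845 0.0294 0.1696] yaw 109.49 F [ 0.6 -1.1 -0.1] w 0.006
turn units [-0.01 -0.    0.02] shift units [ 0.009 -2.237  0.115]
clamp x,y,z mm 87.8 0.1 169.6
```

View pics/s12.png

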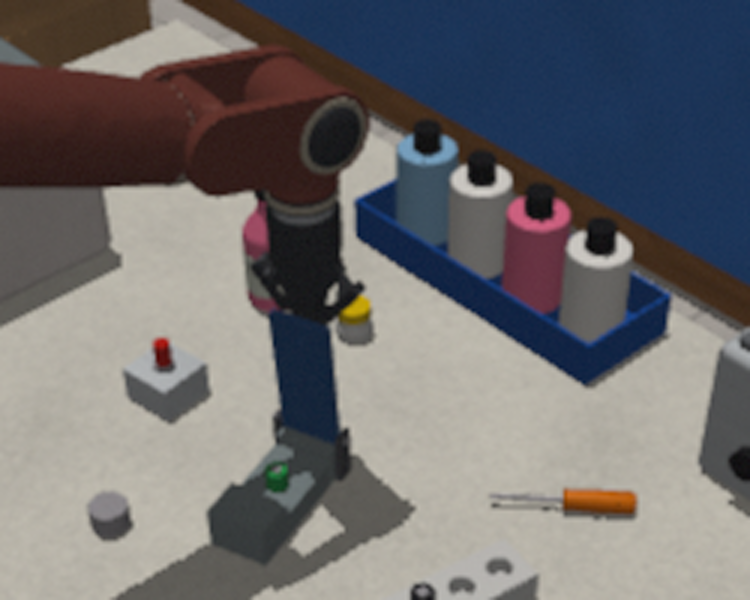

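Emit:
carry_out --moves '[[[0,0,0,0,-0.34,0.03,-1],[0,0,0,0,-0.34,0.03,-1],[0,0,0,0,-0.39,0.08,-1],[0,0,0,0,-0.39,0.08,-1],[0,0,0,0,-0.31,0.22,-1],[0,0,0,0,-0.31,0.22,-1],[0,0,0,0,-0.25,0.3,-1],[0,0,0,0,-0.25,0.3,-1]]]'

```text
time: 12.93
tool_pos: [0.489, -0.0047, 0.1195]
tool_rot: [0.001, 0.577, 0.817, 0.0]
contact_force: [0.4, -0.4, -0.2]
gripper_width: -0.002
```

Run:
```python
from h import *
clampc(); tgt(.5,0,.165,109.4);snap(13);clampc()
```

```text
clamp x,y,z mm -14.7 -0.4 119.5
t 12.93 pos [ 0.489  -0.0047  0.1195] yaw 109.53 F [ 0.4 -0.4 -0.2] w -0.002
turn units [0.02 0.01 0.03] shift units [ 0.021  0.299 -1.138]
clamp x,y,z mm -17.0 0.7 116.9
```

View pics/s13.png

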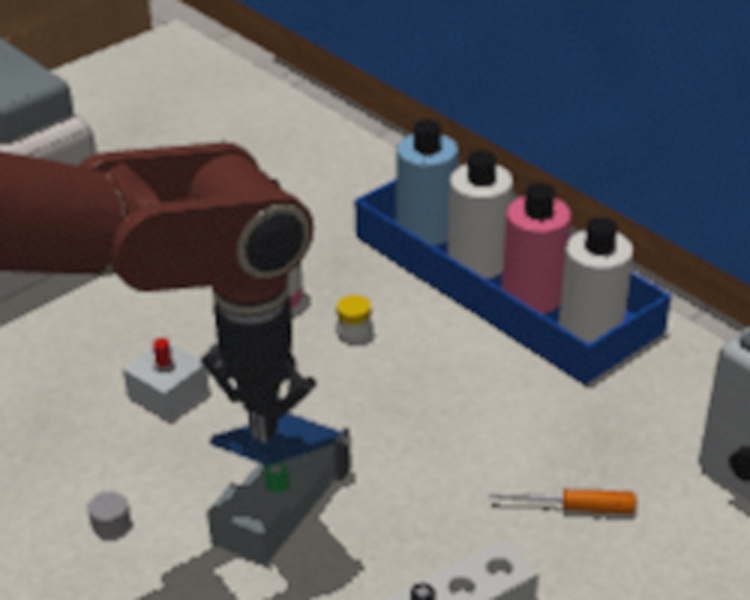

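Emit:
carry_out --moves '[[[0,0,0,0,-0.09,0.23,-1],[0,0,0,0,-0.09,0.23,-1],[0,0,0,0,-0.075,0.25,-1],[0,0,0,0,-0.075,0.25,-1],[0,0,0,0,-0.03,0.1,-1],[0,0,0,0,0,0.08,-1],[0,0,0,0,0,0,-1],[0,0,0,0,0,0,-1]]]'

```text
time: 13.7
tool_pos: [0.4753, -0.0094, 0.0736]
tool_rot: [-0.0, 0.577, 0.817, -0.0]
contact_force: [0.1, 0.1, -1.1]
gripper_width: 0.001
```

Run:
```python
from h import *
clampc(); tgt(.5,0,.165,109.4);snap(14);clampc()
```

```text
clamp x,y,z mm -29.2 -0.2 73.6
t 13.7 pos [ 0.4753 -0.0094  0.0736] yaw 109.52 F [ 0.1  0.1 -1.1] w 0.001
turn units [-0.   -0.    0.02] shift units [ 0.015  0.661 -2.285]
clamp x,y,z mm -28.8 -0.4 74.2
```

View pics/s14.png

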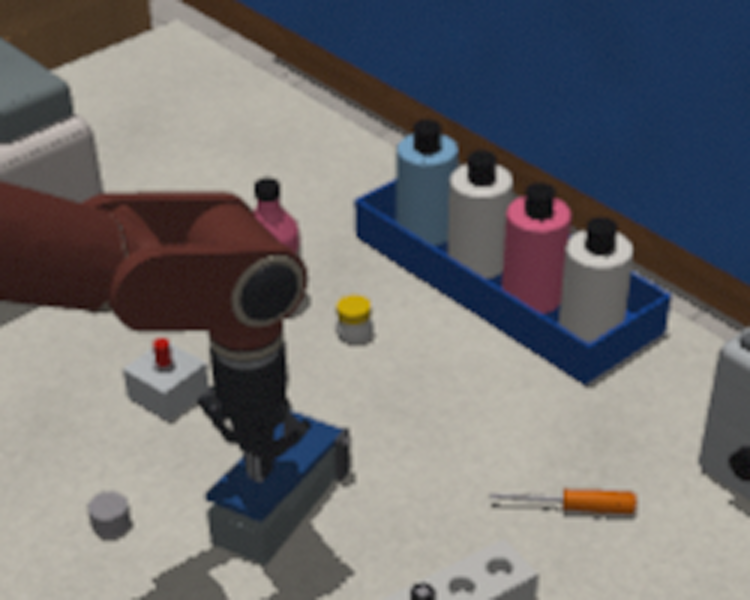

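Emit:
carry_out --moves '[[[0,0,0,0,0,0.05,-1],[0,0,0,0,0,0.05,-1],[0,0,0,0,0,0,-1]]]'

```text
time: 14.05
tool_pos: [0.4757, -0.0095, 0.0699]
tool_rot: [0.001, 0.577, 0.817, 0.0]
contact_force: [0.1, -0.2, 0.3]
gripper_width: -0.002
```

Emit:
carry_out --moves '[[[0,0,0,0,0,0.05,-1],[0,0,0,0,0,0,-1]]]'

```text
time: 14.22
tool_pos: [0.4755, -0.0096, 0.0679]
tool_rot: [0.0, 0.577, 0.817, -0.0]
contact_force: [-0.1, -1.3, 2.1]
gripper_width: -0.001
```

Emit:
carry_out --moves '[[[0,0,0,0,0,0.05,-1],[0,0,0,0,0,0,-1],[0,0,0,0,0,0,-1]]]'

```text
time: 14.47
tool_pos: [0.4753, -0.0096, 0.0658]
tool_rot: [0.0, 0.577, 0.817, -0.0]
contact_force: [0.1, -2.4, 2.6]
gripper_width: -0.001
```

Emit:
carry_out --moves '[[[0,0,0,0,0,-0.4,-1],[0,0,0,0,0,-0.8,-1],[0,0,0,0,0,-0.9,-1],[0,0,0,0.77,0.45,0,-1],[0,0,0,0.77,0.45,0,-1],[0,0,0,0.77,0.45,0,0.4],[0,0,0,0.77,0.45,0,0.4],[0,0,0,0.77,0.45,0,0.4]]]'

```text
time: 15.13
tool_pos: [0.5082, 0.1677, 0.1491]
tool_rot: [-0.0, 0.577, 0.817, 0.0]
contact_force: [0.7, -0.3, 0.7]
gripper_width: 0.417
```

Run:
```python
from h import *
tgt(.5228,.237,.12,109.4);snap(15,(110,310),(100,250),4)
```

```text
t 15.13 pos [0.5082 0.1677 0.1491] yaw 109.51 F [ 0.7 -0.3  0.7] w 0.417
turn units [-0.   -0.01  0.02] shift units [1.514 0.92  0.727]
```

View pics/s15.png

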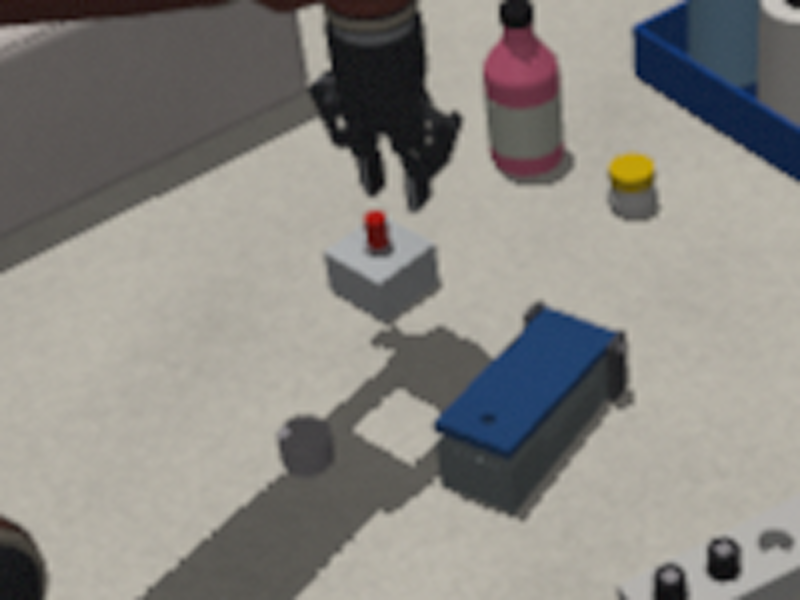

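View pics/t15.png

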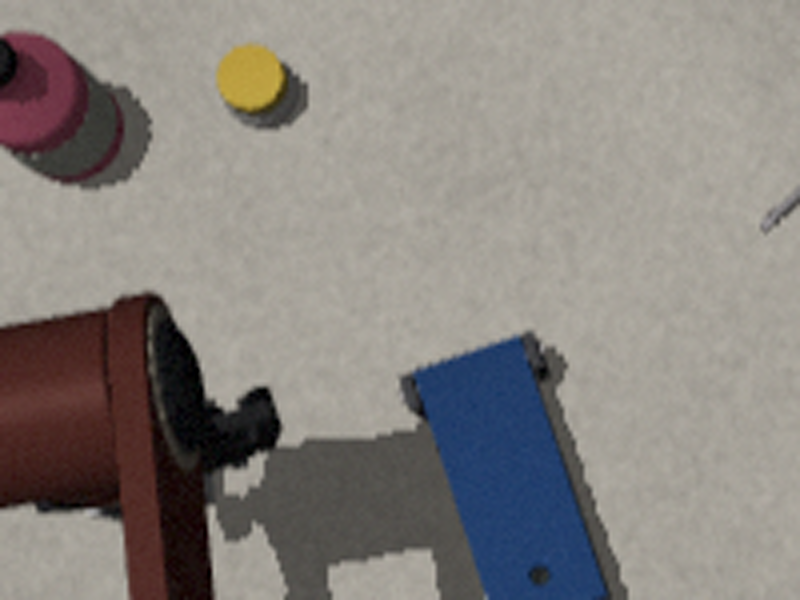

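Emit:
carry_out --moves '[[[0,0,0,0.5,0.307,0,0.4],[0,0,0,0.5,0.307,0,0.4],[0,0,0,0.5,0.307,0,0.4],[0,0,0,0,0,0.4,0.4],[0,0,0,0,0,0.3,0.4],[0,0,0,0,0,0,0.4],[0,0,0,0,0,0,0.4],[0,0,0,0,0,0,0.4]]]'

```text
time: 15.9
tool_pos: [0.5231, 0.2339, 0.1215]
tool_rot: [-0.0, 0.577, 0.816, -0.0]
contact_force: [0.4, -0.4, -0.5]
gripper_width: 0.698
```

Run:
```python
from h import *
tgt(.5228,.237,.056,109.4);snap(16,(150,280),(120,220),6)
b=load("side16")
c=load("top15"); g=c["frame"].astype(int).mean(2).astype(int); print(c["frame"][236:252,236:254].astype(int).sum(2))
```

```text
t 15.9 pos [0.5231 0.2339 0.1215] yaw 109.46 F [ 0.4 -0.4 -0.5] w 0.698
turn units [-0.01 -0.    0.01] shift units [0.075 0.019 1.638]
[[212 217 210 206 208 194 200 211 216 207 206 204 201 209 211 204 205 208]
 [211 211 212 218 206 201 208 208 211 195 209 211 221 210 226 218 207 204]
 [204 207 215 204 198 205 205 209 203 204 203 220 205 201 206 224 198 206]
 [215 223 213 213 200 205 199 215 211 209 236 216 209 206 204 224 204 204]
 [207 213 195 209 220 208 214 198 188 205 228 213 207 211 220 212 205 200]
 [199 210 199 207 203 199 197 166 157 161 174 197 214 211 210 206 213 217]
 [211 207 212 207 211 213 169 108 106 119 124 186 218 207 206 216 201 214]
 [208 215 214 212 210 213 102 127 101 121 156 164 196 218 207 210 207 201]
 [209 203 201 216 201 207 139 117 103 147 145 162 203 204 209 207 209 207]
 [206 215 210 213 203 206 195 135 108 150 165 204 209 205 209 210 203 198]
 [205 210 208 206 205 204 206 175 169 170 198 206 207 205 199 210 214 199]
 [199 205 199 207 197 210 199 213 203 202 206 199 199 208 203 201 211 218]
 [216 208 205 198 202 214 220 216 211 204 216 202 212 205 213 206 200 210]
 [221 200 200 204 206 204 202 208 204 208 212 196 204 201 211 214 206 218]
 [208 208 208 195 199 207 197 211 197 202 205 200 208 207 195 202 211 206]
 [220 214 213 193 212 211 211 204 203 194 200 216 209 191 208 206 166 180]]
```

View pics/s16.png

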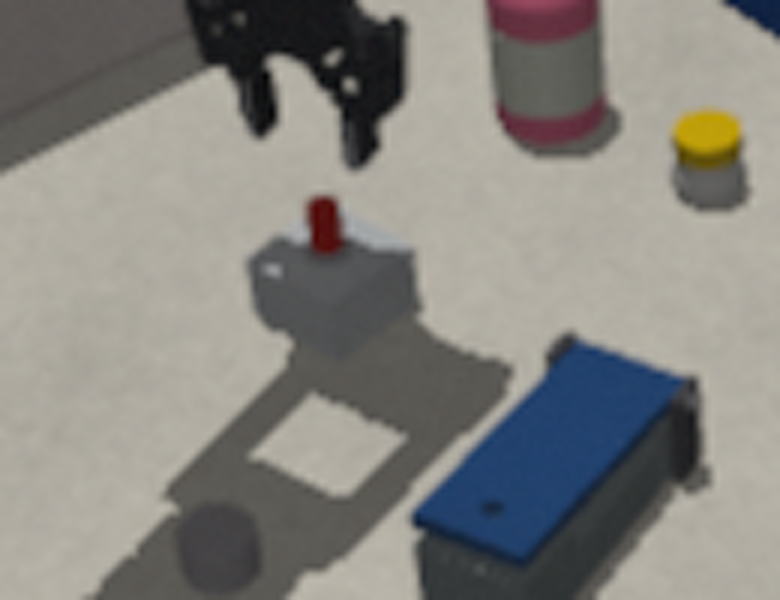

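Run:
```python
from h import *
t=load("top0");s=load("side0")
pr=np.array([.5027,.0005])
sb=onz(s,241.95,200.85,.034)[:2]-pr; tb=onz(t,238.0,221.6,.034)[:2]-pr
print("bias side",sb,"top",tb)
for n,f in (("s",s),("t",t)):
    R=f["frame"][...,0].astype(int)-f["frame"][...,1]
    box=(140,170,190,220) if n=="s" else (200,222,128,152)
    print(n,box);print(R[145:165,197:210] if n=="s" else R[204:220,133:148])
c=load("top15"); s5=load("side16")
print("lid hole top", onz(c,244.6,243.4,.068)[:2]-tb)
u,v=150+491/6,120+508/6
print("lid hole side",u,v,onz(s5,u,v,.068)[:2]-sb)
```

```text
bias side [ 0.00050921 -0.00232994] top [0.00214392 0.00275278]
s (140, 170, 190, 220)
[[  4   4   4   3   4   4   3   4   3   4   3   4   4]
 [  4   3   5   5   3   3   4   4   4   3   4   4   5]
 [  3   5   5   4   3   5   4   4   3   3   5   4   4]
 [  3   4   3   5   3   4   5   4   3   3   4   4   4]
 [  3   3   3   3   3   4   4   4   4   4   5   4   3]
 [  5   4   3   3   3   4   4   4   4   3   5   5   5]
 [  3   4   4   4   4   4   4   4   3   4   4   5   4]
 [  4   4   3   4  13  34  41  42  28  11   4   5   4]
 [  4   5   4  13  46  95 118 122  89  35   4   4   4]
 [  3   5   4  23  80 132 130 132 124  37   2   3   4]
 [  4   4   4  17  60 113 116 114  97  21   0   0   1]
 [  4   3   2   8  33  77  84  77  61  23   5  -1  -2]
 [  2   1  -1   4  23  61  61  60  58  30   8  -2  -3]
 [  0  -1  -2   0   9  62  62  60  59  31   9  -3  -3]
 [ -3  -3  -2  -2   5  59  60  62  59  37   9  -2  -3]
 [ -3  -2  -2  -2   6  51  60  62  60  47  12   0  -3]
 [ -2  -3  -2  -1   6  29  57  62  53  27   7   0  -3]
 [ -3  -2  -3  -2   3  13  20  24  19   8   1  -1  -2]
 [ -2  -2  -3  -2  -2  
[... 536 characters left out ...]
38  35  22   4]
 [  1   2   2  67  98  99 103 100 102 100  98  38  32  35   7]
 [  2   3   3  57  99 100  99  99 102 101 100  47  37  29  10]
 [  1   3   2  20  91  99 100 100 101  99  78  34  38  29  10]
 [  1  -2  -1  -3  49  85  99  99  91  82  47  29  32  23   7]
 [ -4   0  -1   0  10  28  48  71  61  48  37  35  27   9   2]
 [  0   1   2   0   0  -1   7   6  10   9  15   8  13   3   2]
 [  0   1   1   0   2   3   3   1   3   7   8   2   1   2   2]
 [  2   5   1   2   3   3   5   2   1   3   2   2   3   3   2]
 [  2   1   2   2   3   3  -1   3   2   2   2   4   4   2   1]]
lid hole top [ 0.44696052 -0.01961354]
lid hole side 231.83333333333331 204.66666666666669 [ 0.44798266 -0.01962322]
```

Run:
```python
from h import *
t=load("top0");s=load("side0")
sb=np.array([.0005,-.0023]);tb=np.array([.0021,.00275])
print(onz(t,139.6,211.25,.08)[:2]-tb, onz(s,203.3,154.2,.08)[:2]-sb)
print("stand rect",np.array([.5238,.2388])-tb)
tgt(.522,.236,.056,109.4)
```

```text
[0.52254723 0.23639632] [0.52221758 0.23387233]
stand rect [0.5217  0.23605]
t 16.0 pos [0.5237 0.2342 0.1225] yaw 109.47 F [ 0.7  0.5 -1.3] w 0.699
turn units [0.01 0.   0.01] shift units [ 0.056 -0.025  1.661]
```

Emit:
carry_out --moves '[[[0,0,0,0.045,-0.03,0,0.4],[0,0,0,0,0,0.5,0.4],[0,0,0,0,0,0.5,0.4],[0,0,0,0,0,0.4,0.4],[0,0,0,0,0,0.22,0.4],[0,0,0,0,0,0,0.4],[0,0,0,0,0,0,0.4],[0,0,0,0,0,0,-1]]]'

```text
time: 16.67
tool_pos: [0.5225, 0.2363, 0.0584]
tool_rot: [0.001, 0.577, 0.817, 0.001]
contact_force: [0.3, 0.2, -1.0]
gripper_width: 0.572
```

Emit:
carry_out --moves '[[[0,0,0,0,0,0,-1],[0,0,0,0,0,0,-1],[0,0,0,0,0,0,-1],[0,0,0,0,0,0,-1],[0,0,0,0,0,0,-1],[0,0,0,0,0,0,-1],[0,0,0,0,0,0,-1]]]'

```text
time: 17.25
tool_pos: [0.5225, 0.2363, 0.0584]
tool_rot: [0.001, 0.577, 0.817, 0.001]
contact_force: [-0.5, -0.5, 5.3]
gripper_width: 0.21
```

Run:
```python
from h import *
tgt(.522,.2355,.056,109.4);snap(17,(150,280),(120,220),6)
```

```text
t 17.25 pos [0.5225 0.2363 0.0584] yaw 109.53 F [-0.5 -0.5  5.3] w 0.21
turn units [0.03 0.   0.03] shift units [-0.015 -0.019  0.059]
```

View pics/s17.png

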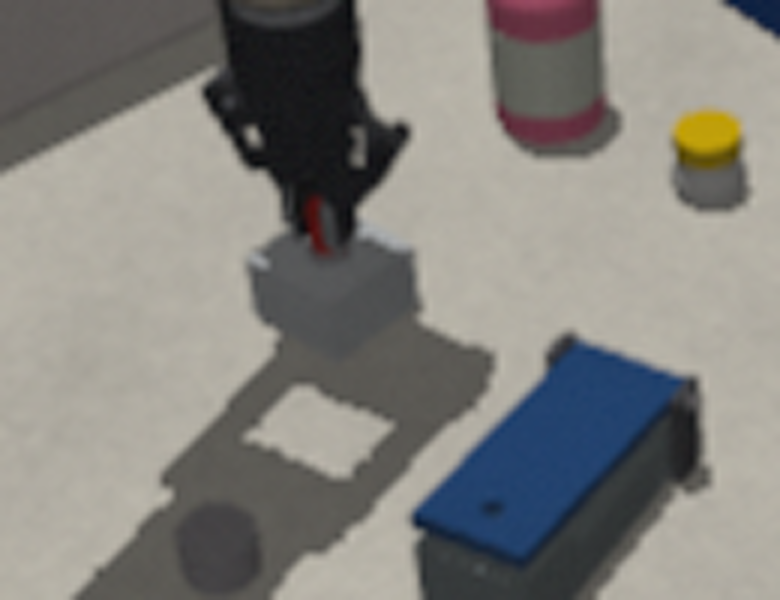

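Emit:
carry_out --moves '[[[0,0,0,0,0,-0.3,-1],[0,0,0,0,0,-0.6,-1],[0,0,0,0,0,-0.7,-1],[0,0,0,0,0,-0.6,-1],[0,0,0,0,0,-0.1,-1],[0,0,0,0,0,0,-1]]]'

```text
time: 17.85
tool_pos: [0.5227, 0.2364, 0.1515]
tool_rot: [0.001, 0.577, 0.817, 0.002]
contact_force: [0.4, -0.0, -1.5]
gripper_width: 0.214
```

Emit:
carry_out --moves '[[[0,0,0,-0.675,-0.489,0,-1],[0,0,0,-0.675,-0.489,0,-1],[0,0,0,-0.675,-0.489,0,-1],[0,0,0,-0.675,-0.489,0,-1],[0,0,0,-0.675,-0.489,0,-1],[0,0,0,-0.675,-0.489,0,-1],[0,0,0,-0.675,-0.489,0,-1],[0,0,0,-0.675,-0.489,0,-1]]]'

```text
time: 18.52
tool_pos: [0.444, -0.0209, 0.1465]
tool_rot: [-0.002, 0.577, 0.817, -0.001]
contact_force: [0.3, 0.1, -0.2]
gripper_width: 0.206
```

Emit:
carry_out --moves '[[[0,0,0,0,0,0.2,-1],[0,0,0,0,0,0,-1],[0,0,0,0,0,0,-1],[0,0,0,0,0,0,-1]]]'

```text
time: 18.85
tool_pos: [0.4457, -0.019, 0.1399]
tool_rot: [-0.001, 0.577, 0.817, -0.0]
contact_force: [0.0, 0.2, -0.9]
gripper_width: 0.214
```

Run:
```python
from h import *
tgt(.4465,-.0195,.126,109.4);snap(18,(200,270),(150,220),8)
tgt(.4465,-.0195,.126,109.4)
```

```text
t 18.85 pos [ 0.4457 -0.019   0.1399] yaw 109.59 F [ 0.   0.2 -0.9] w 0.214
turn units [-0.02 -0.02  0.04] shift units [-0.019  0.014  0.347]
t 18.95 pos [ 0.4463 -0.0189  0.1407] yaw 109.63 F [ 0.3  0.8 -0.5] w 0.207
turn units [-0.01 -0.01  0.05] shift units [-0.016  0.     0.366]
```

View pics/s18.png

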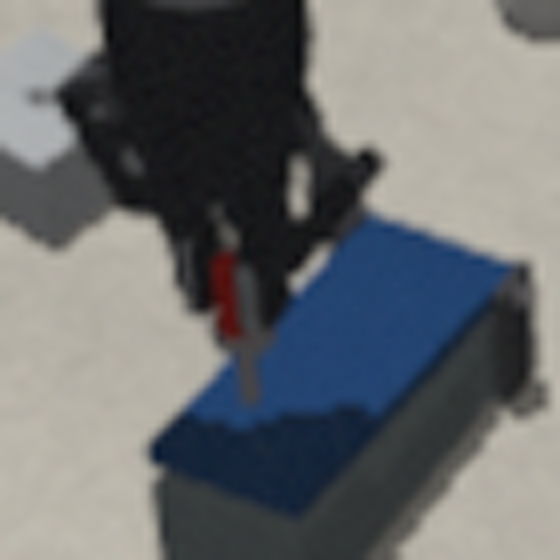

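View pics/t18.png

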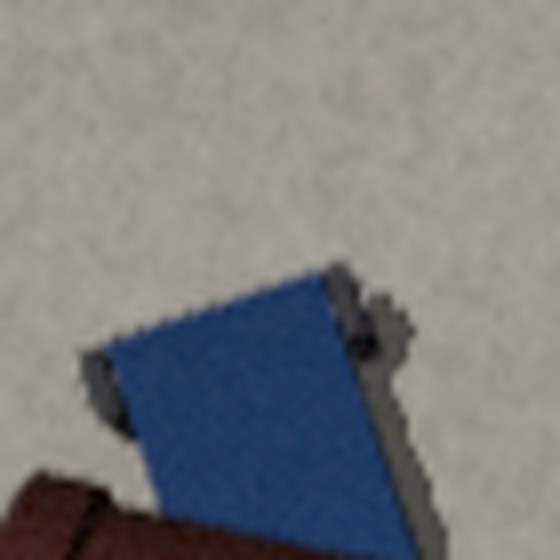

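Emit:
carry_out --moves '[[[0,0,0,-0.01,0,0.2,-1],[0,0,0,0,0,0.2,-1],[0,0,0,0,0,0.1,-1],[0,0,0,0,0,0.1,-1],[0,0,0,0,0,0.1,-1],[0,0,0,0,0,0,-1]]]'

```text
time: 19.45
tool_pos: [0.4456, -0.0201, 0.1117]
tool_rot: [-0.001, 0.577, 0.817, -0.0]
contact_force: [-0.2, -0.0, -1.9]
gripper_width: 0.215
```

Run:
```python
from h import *
tgt(.4465,-.0195,.126,109.4);snap(19,(200,270),(150,220),8)
```

```text
t 19.45 pos [ 0.4456 -0.0201  0.1117] yaw 109.53 F [-0.2 -0.  -1.9] w 0.215
turn units [-0.02 -0.01  0.03] shift units [ 0.006  0.025 -0.359]
```

View pics/s19.png

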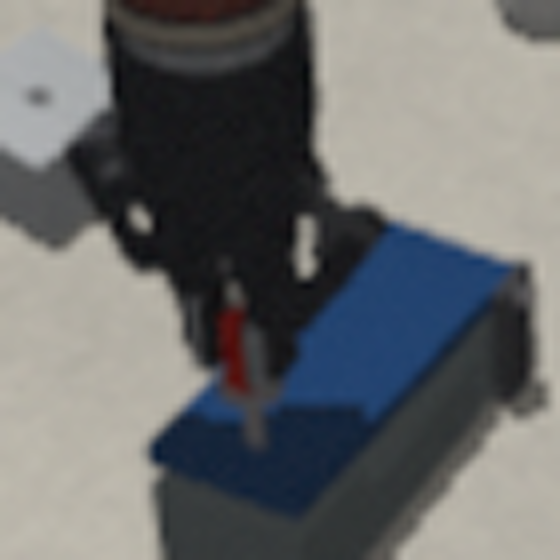

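Emit:
carry_out --moves '[[[0,0,0,0,0.01,0.1,-1],[0,0,0,0,0,0.1,-1],[0,0,0,0,0,0.1,-1],[0,0,0,0,0,0.1,-1],[0,0,0,0,0,0,-1],[0,0,0,0,0,0,-1]]]'

```text
time: 20.05
tool_pos: [0.4464, -0.0201, 0.0964]
tool_rot: [-0.0, 0.577, 0.817, -0.0]
contact_force: [-0.1, -0.6, -0.2]
gripper_width: 0.212
```

Emit:
carry_out --moves '[[[0,0,0,0,0,0.1,-1],[0,0,0,0,0,0.1,-1],[0,0,0,0,0,0.1,-1],[0,0,0,0,0,0.05,-1],[0,0,0,0,0,0,-1]]]'

```text
time: 20.47
tool_pos: [0.4466, -0.0202, 0.0825]
tool_rot: [-0.0, 0.577, 0.817, -0.0]
contact_force: [-0.2, -0.2, -0.8]
gripper_width: 0.21
```

Run:
```python
from h import *
tgt(.4465,-.0195,.0734,109.4);snap(20,(200,270),(150,220),8)
```

```text
t 20.47 pos [ 0.4466 -0.0202  0.0825] yaw 109.52 F [-0.2 -0.2 -0.8] w 0.21
turn units [-0.01 -0.    0.02] shift units [0.017 0.004 0.227]
```

View pics/s20.png

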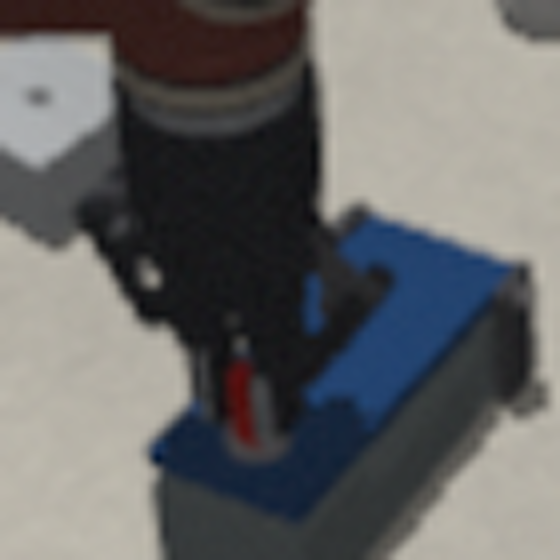

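Emit:
carry_out --moves '[[[0,0,0,0,0,0.08,-1],[0,0,0,0,0,0.08,-1],[0,0,0,0,0,0.06,-1],[0,0,0,0,0,0,-1]]]'

```text
time: 20.9
tool_pos: [0.4466, -0.0203, 0.0739]
tool_rot: [-0.0, 0.577, 0.817, -0.0]
contact_force: [-3.3, 0.1, 3.0]
gripper_width: 0.211
```

Emit:
carry_out --moves '[[[0,0,0,0,0,0.03,-1],[0,0,0,0,0,0.03,-1],[0,0,0,0,0,0,-1],[0,0,0,0,0,0,-1]]]'

```text
time: 21.23
tool_pos: [0.4468, -0.0203, 0.0733]
tool_rot: [-0.0, 0.577, 0.817, -0.0]
contact_force: [-8.3, 0.9, 13.8]
gripper_width: 0.21
```

Emit:
carry_out --moves '[[[0,0,0,0,-0.03,0,-1],[0,0,0,0,0,0,-1],[0,0,0,0,0,0,-1]]]'

```text
time: 21.48
tool_pos: [0.4466, -0.0203, 0.0733]
tool_rot: [0.001, 0.577, 0.817, 0.001]
contact_force: [-4.0, 2.4, 9.7]
gripper_width: 0.209
```

Run:
```python
from h import *
tgt(.4465,-.0195,.0734,109.4);snap(21,(200,270),(160,230),8)
```

```text
t 21.48 pos [ 0.4466 -0.0203  0.0733] yaw 109.52 F [-4.   2.4  9.7] w 0.209
turn units [0.02 0.   0.02] shift units [ 0.021  0.005 -0.003]
```

View pics/s21.png

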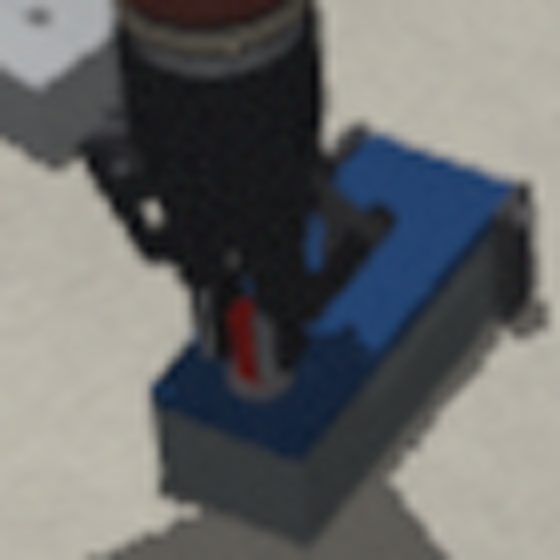

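Run:
```python
from h import *
a=np.radians(19.4);c,s_=np.cos(a),np.sin(a)
sb=np.array([.0005,-.0023]);p0=np.array([.5027,.0005])
f=load("side21")
def w(x,y,z): return np.array([*(p0+sb+[c*x-s_*y,s_*x+c*y]),z])
for th in (0,.02,.05,.08):
    for y in (.035,-.035):
        x=.075-.16*np.cos(th)+.005*np.sin(th);z=.055+.16*np.sin(th)+.005*np.cos(th)
        print(th,y,"px",((proj(f,w(x,y,z))-[200,160]+.5)*8).round(0))
for y in (.035,-.035): print("block top corner",y,((proj(f,w(-.085,y,.05))-[200,160]+.5)*8).round(0), "bottom",((proj(f,w(-.085,y,.0))-[200,160]+.5)*8).round(0))
# lid-plane from depth
b=load("side21");C=cloud(b)
for n in ("side20","side21"):
    C=cloud(load(n)); fr=load(n)["frame"].astype(int); m=(fr[...,2]-fr[...,0]>25); m[:, :215]=0;m[:,268:]=0;m[:175]=0;m[225:]=0
    P=C[m]; d=P[:,:2]-(p0+sb); X=d@[c,s_];Y=d@[-s_,c]; k=(abs(Y)<.033)&(X>-.085)&(X<.07)&(abs(P[:,2]-.065)<.02)
    A=np.c_[X[k],np.ones(k.sum())]; 
    zz=P[k,2]; co=np.polyfit(X[k],zz,1)
    for _ in range(3):
        r=zz-np.polyval(co,X[k]); g=abs(r-np.median(r))<.004; co=np.polyfit(X[k][g],zz[g],1)
    print(n,k.sum(),"slope",co[0],"z at hole",np.polyval(co,-.06),"z at hinge",np.polyval(co,.075))
```

```text
0 0.035 px [147. 388.]
0 -0.035 px [298. 448.]
0.02 0.035 px [147. 382.]
0.02 -0.035 px [297. 442.]
0.05 0.035 px [146. 373.]
0.05 -0.035 px [297. 433.]
0.08 0.035 px [145. 363.]
0.08 -0.035 px [297. 423.]
block top corner 0.035 [150. 405.] bottom [161. 492.]
block top corner -0.035 [299. 466.] bottom [308. 552.]
side20 394 slope -0.056047982281127395 z at hole 0.06703405309136948 z at hinge 0.05946757548341729
side21 412 slope 0.007786386848234654 z at hole 0.05798291109718802 z at hinge 0.059034073321699694
```

Emit:
carry_out --moves '[[[0,0,0,0,-0.02,0.03,-1],[0,0,0,0,0,0.03,-1],[0,0,0,0,0,0,-1],[0,0,0,0,0,0,-1],[0,0,0,0,0,0,-1],[0,0,0,0,0,0,-1]]]'

```text
time: 22.08
tool_pos: [0.4467, -0.0204, 0.0731]
tool_rot: [0.001, 0.577, 0.817, 0.001]
contact_force: [-8.3, 4.7, 22.3]
gripper_width: 0.205
```

Run:
```python
from h import *
from plant import state
tgt(.4465,-.0195,.0734,109.4);snap(22,(200,360),(140,260),5)
a=np.radians(19.4);c,s_=np.cos(a),np.sin(a);p0=np.array([.5032,-.0018])
C=cloud(load("side22")); fr=load("side22")["frame"].astype(int); m=(fr[...,2]-fr[...,0]>25); m[:, :215]=0;m[:,268:]=0;m[:175]=0;m[225:]=0
P=C[m]; d=P[:,:2]-p0; X=d@[c,s_];Y=d@[-s_,c]; k=(abs(Y)<.033)&(X>-.085)&(X<.07)&(abs(P[:,2]-.06)<.006)
print(np.polyfit(X[k],P[k,2],1)); s=state(); print(s["contact_force"],s["time"])
```

```text
t 22.08 pos [ 0.4467 -0.0204  0.0731] yaw 109.53 F [-8.3  4.7 22.3] w 0.205
turn units [ 0.03 -0.    0.03] shift units [ 0.023  0.003 -0.007]
[0.0003034  0.05875599]
[-8.65492541  3.33281965 21.77911116] 22.1833
```

View pics/s22.png

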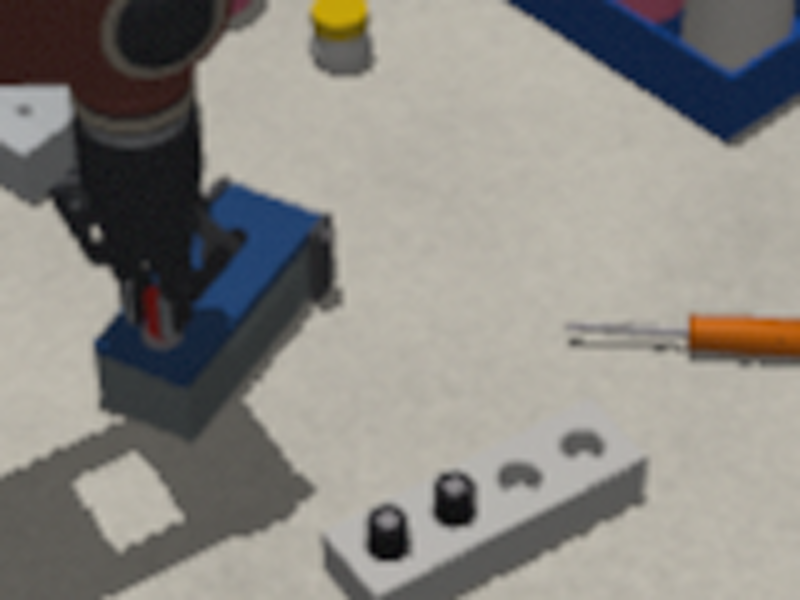

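```bash
python3 -c "
from plant import ticket,state
print(ticket.job_done()); s=state(); print(s['contact_force'],s['tool_pos'],s['gripper_width'])"
```

```text
the job is handed in; nothing more can be done
None
the job is handed in; nothing more can be done
```

The job is done and handed in after about 22 s of robot time. The green sample stands upright in the clamp pocket under the shut blue lid. The pin is in both holes, and the gripper is still holding its knob and pressing down.

**Last checks**
- **Downward push:** about 22 N, against a hard stop, since the last 2.4 mm commanded moved the tool only about 0.2 mm.
- **Lid:** level. The side camera's depth fit gives a slope of 0.0003 rad and the top about 59 mm above the bench (60 mm nominal).
- **Pin:** the tool height puts the tip about 22 mm above the bench, which is its fully home position. The collar sits on the lid.
- **Everything else:** the two black samples are still in the rack. The parts of the bench visible in my later pictures looked undisturbed.

**What went wrong or disagreed**
- **First insertion:** the sample caught on the pocket rim, with about 39 N up and 17 N sideways on the tool. I backed off, shifted it about 4 mm, and it went in with no resistance.
- **Cameras:** the two views disagree by about 5 mm in y. I corrected both using the pocket position found by that insertion.
- **Remaining side load:** the pin still carries about 9 N sideways from its hole.
- **No final state reading:** nothing could be read after hand-in, so these numbers are from just before it.

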